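Clip down the lid of the router-bit case

ROBOT

A 7-joint arm with a two-finger parallel gripper is mounted at the origin on a cart in front of the work surface, level with it; the furniture and walls round the work are solid. World frame = base frame: x ahead of the robot, y to its left, z up, the work surface at z = 0. Lengths are in mm, angles in rad, forces in N, time in s.
With the tool pointing down it reaches from about 425 to 950 mm from the base axis. Payload 4.7 kg.
Tool frame: the origin (TCP) lies midway between the tips of the shut fingers; the grasp point (between the pads) lies 19 mm behind it (grip_point_offset is the distance from the TCP to the grasp point, in mm); z points along the fingers, y is the line along which they close (so a half turn about z gives the same grasp; the last joint's range is limited). The gripper opens to 85 mm and grips with 20 to 120 N. Pads are 22 mm wide; open, the fingers measure 114 mm over their backs; the gripper's body (76 mm by 85 mm) begins 54 mm behind the grasp point. The pads swing forward as they close: fully open they stand 13 mm farther back than shut.
Start: joints at [1.105, 0.469, -0.049, 1.532, 0.024, 1.141, -0.082], TCP at [285.6, -611.622, 231.335] pointing down, gripper open.
Joint ranges: [-2.59, 2.59], [-0.33, 1.99], [-1.39, 1.29], [0.1, 2.45], [-1.04, 4.18], [0.21, 1.99], [-2.66, 2.66]. Speed limits (rad/s): [2.57, 2.57, 3.14, 3.14, 3.14, 3.14, 3.14].

INTERFACE

Orientations are given as a unit quaternion [x, y, z, w].
In Python, from bench import * gives the robot as it stands.
- The arm moves only by the shell command python3 -m creep 'ROWS' [FORCE]. ROWS is a JSON object of lists of equal length, an entry for each row: "xyz": the shift along the tool's x, y, z in cm, a list of three; "spin": the turn about the tool's z in rad; "claw": the opening, from -1 (shut) to 1 (fully open). In form: {"xyz": [[tx, ty, tz], ...], "spin": [spin, ...], "claw": [claw, ...]}. A call has 1 to 20 rows; each row shifts and turns the commanded pose from where the row before left it, along the tool's axes as they then stand; what a row does not reach is not made up. A row lasts 1/8 s, in which the tool goes at most 62.5 mm and 10.7 degrees, less where a joint would pass 70% of its speed; a pose out of reach is approached as far as the arm can. A call is refused whole if a number of a shift passes 6.25 or a number of a turn 0.188, either way. A call with a gripper value outside its range is refused whole. The fingers move at their own pace and stop on an object; FORCE is the grip in N (left out, the last holds). Time passes only in rows, so rows that do not move let the fingers close. It gives the time, the measured TCP pose, the force, the opening and the grip force at its end, in the units of the state.
- state(): the state, without advancing time (a new reading comes with each control period).
- read_camera(name): name is "scene" or "top" or "wrist"; returns a dict with "image" (384x512x3 uint8, red, green, blue), "vfov" (degrees; the focal length in pixels is half the picture's height over the tangent of half this angle, whatever the lens; pixels are square), "cx", "cy" (the principal point, pixels), "world_to_cam" (4x4, takes a point from world to camera coordinates). Camera axes: x right, y down, z forward; pixel columns grow to the right and rows downward; lengths in mm; the calibration is good to about 2 mm. A picture is of the moment at which its call begins. There is no depth.
- sign_off(): hands the job in; it is judged then, once.
The state is a dict: "t": time; "qpos": joint angles; "joint_vel": joint speeds; "effort": joint torques, N m; "eef_pos": TCP position; "tool_rot": TCP orientation; "ft_force": force on the tool from outside, world axes, zero at the start; "torque": the same for the moment, N m; "gripper_width": opening from 0.0 (shut) to 1.0 (fully open); "grasp_force": force on a finger pad.
Only numpy, scipy, OpenCV 4.12 (cv2) and the standard library are available. Lean on these libraries where they do the work, as an engineer would, in place of code of your own. Each camera call takes 0.05 s, during which the arm holds its last target. There are 200 camera calls.

TASK

Put the lid on the open router-bit case with its tongue inside the rim, then snap its four clips fully home under the steel keepers below the rim, in opposite-corner order so that the gasket is drawn down evenly: the second clip you close must be the one diagonally across from the first. The keepers have been bent in or out a little in use, so push each clip until you feel it snap over and come up hard against its keeper, never pressing on the clips or the lid's edge with more than 20 N; set the lid down rather than dropping it, and leave the things lying round the work where they are.

Things in the scene. Friction and masses are not known exactly. Their poses are not given: they have to be found in the camera images.
- case: Open grey case, fixed, router bits inside. Origin: centre of its underside; z up, x along its long side. Opening 156 (x) x 96 mm (y), 62 mm high; soft gasket on the rim, top at 65 mm. Under the rim at each clip (x +-54, y +-60 mm) a steel keeper: bar at z = 58 mm for the hook, rigid landing for the flap 21 mm below. Each keeper is bent in or out, unmeasured, up to 8 mm at the clip's thumb edge.
- lid: Grey lid, 0.5 kg, 184 (x) x 122 (y) x 5 mm, z up. Origin: centre of the plate's underside. Tongue below, 154 x 94 mm, 9 mm deep (its foot), fits the opening, 1 mm clear, either way round. Origin above the case's: 65 mm on the gasket, about 64 clipped. A clip's thumb edge pushed in and down along its arc takes 2 to 15 N, snaps over, then stops hard on the landing.
- lid_grip (a point): Middle of the bar of the lid's black bow handle, 31 mm above the lid's origin. The bar runs along the lid's x, 90 mm long, 16 mm wide, 26 to 36 mm above the origin; grasp across the lid's y.
- clip_1_edge (a point): Middle of the turned-out thumb edge of clip_1, lid's +x +y corner (diagonal: clip_3). Flap 36 mm wide, centred at the lid's x = +54 mm, hinged at y = +60 mm, 5 mm above the lid's origin; edge 41 mm from the hinge. Starts open, 2 to 25 degrees up; stays where put; swings out, down and in beside the case. Home, the edge is 13 mm (5 to 19, as the keeper is bent) outside and 39 mm below the hinge.
- clip_2_edge (a point): Middle of the turned-out thumb edge of clip_2, lid's -x +y corner (diagonal: clip_4). Flap 36 mm wide, centred at the lid's x = -54 mm, hinged at y = +60 mm, 5 mm above the lid's origin; edge 41 mm from the hinge. Starts open, 2 to 25 degrees up; stays where put; swings out, down and in beside the case. Home, the edge is 13 mm (5 to 19, as the keeper is bent) outside and 39 mm below the hinge.
- clip_3_edge (a point): Middle of the turned-out thumb edge of clip_3, lid's -x -y corner (diagonal: clip_1). Flap 36 mm wide, centred at the lid's x = -54 mm, hinged at y = -60 mm, 5 mm above the lid's origin; edge 41 mm from the hinge. Starts open, 2 to 25 degrees up; stays where put; swings out, down and in beside the case. Home, the edge is 13 mm (5 to 19, as the keeper is bent) outside and 39 mm below the hinge.
- clip_4_edge (a point): Middle of the turned-out thumb edge of clip_4, lid's +x -y corner (diagonal: clip_2). Flap 36 mm wide, centred at the lid's x = +54 mm, hinged at y = -60 mm, 5 mm above the lid's origin; edge 41 mm from the hinge. Starts open, 2 to 25 degrees up; stays where put; swings out, down and in beside the case. Home, the edge is 13 mm (5 to 19, as the keeper is bent) outside and 39 mm below the hinge.
- screw_tin: Small round tin with lid, 71 mm across and 50 mm high; a bystander. Origin: centre of its underside.
- tape_measure: Tape measure, 61 x 89 x 66 mm; a bystander. Origin: centre of its underside.
- pencil_1: Carpenter's pencil, 165 mm long; a bystander. Origin: centre of its underside.

How it is judged:
By the outcome, as a careful person would: the job done as asked, in the order asked, and still so for the second after the job is handed in, with the robot touching nothing.
It also fails if it takes over 72 s, if anything falls off the work surface, if the arm or the gripper's body presses on something with over 40 N, if the wrist force passes 120 N, or if a joint passes its speed limit or range.

## Working session

There is one attempt and no reset: what is moved stays moved. The work goes in short steps, Python scripts to look and compute and a shell command to move; the robot and the scene stay as the last step left them, time stands still between calls to the robot, and variables do not carry over. Pictures are saved under pics/ and viewed, at most 10 in all, crops included, and the job is handed in when it is done.

```bash
ls; mkdir -p pics
cat > h.py <<'E'
from bench import *
import numpy as np, cv2
from scipy.spatial.transform import Rotation as R
def shot(cam,name,scale=1):
    d=read_camera(cam); im=cv2.cvtColor(d["image"],cv2.COLOR_RGB2BGR)
    cv2.imwrite("pics/"+name+".png",cv2.resize(im,None,fx=scale,fy=scale)); 
    np.savez("pics/"+name+".npz",**{k:v for k,v in d.items()}); return d
def load(name): return np.load("pics/"+name+".npz")
def proj(d,P):
    P=np.atleast_2d(P); W=np.array(d["world_to_cam"]); c=P@W[:3,:3].T+W[:3,3]
    f=192/np.tan(np.radians(float(d["vfov"]))/2)
    return np.c_[f*c[:,0]/c[:,2]+float(d["cx"]), f*c[:,1]/c[:,2]+float(d["cy"])]
def back(d,uv,z):
    uv=np.atleast_2d(uv); W=np.array(d["world_to_cam"]); f=192/np.tan(np.radians(float(d["vfov"]))/2)
    r=np.c_[(uv[:,0]-float(d["cx"]))/f,(uv[:,1]-float(d["cy"]))/f,np.ones(len(uv))]@W[:3,:3]
    o=-W[:3,:3].T@W[:3,3]; return o+r*((z-o[2])/r[:,2])[:,None]
E
python3 - <<'E'
from h import *
a=shot("top","top1",1.5); b=shot("scene","scene1",1.5)
s=state(); print({k:np.round(v,3).tolist() for k,v in s.items()})
for d in(a,b):
    W=np.array(d["world_to_cam"]); print(-W[:3,:3].T@W[:3,3], W[:3,:3].round(3).tolist(), d["vfov"],d["cx"],d["cy"])
E
```

```text
pics
{'t': 0.1, 'qpos': [1.105, 0.469, -0.049, 1.534, 0.024, 1.141, -0.082], 'joint_vel': [0.001, -0.002, 0.0, -0.003, 0.0, -0.001, -0.001], 'effort': [0.0, -51.152, -0.047, -23.839, 0.011, 0.004, 0.0], 'eef_pos': [285.335, -611.151, 230.371], 'tool_rot': [0.976, 0.217, -0.0, -0.001], 'ft_force': [-0.139, -0.487, -0.131], 'torque': [0.012, -0.024, 0.02], 'grasp_force': 0.0, 'gripper_width': 0.999}
[ 509.6183229   -34.56027005 1153.41550944] [[0.0, -1.0, -0.005], [-0.998, -0.0, -0.058], [0.058, 0.005, -0.998]] 53.84519800433998 260.1741049908925 184.94794116179034
[-72.02227814 694.07960912 615.41961255] [[-0.758, -0.652, -0.024], [-0.308, 0.39, -0.868], [0.575, -0.651, -0.496]] 43.46591685353148 254.11826762840357 187.72442500763492
```

View pics/top1.png

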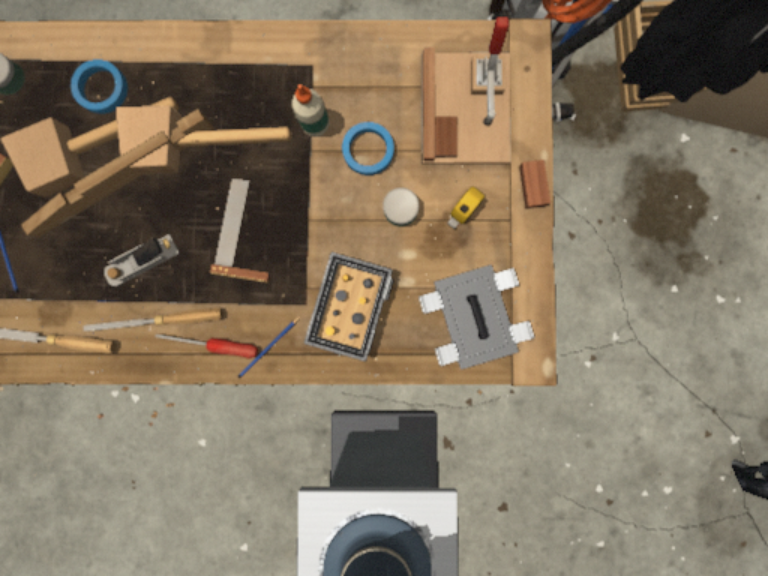

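View pics/scene1.png

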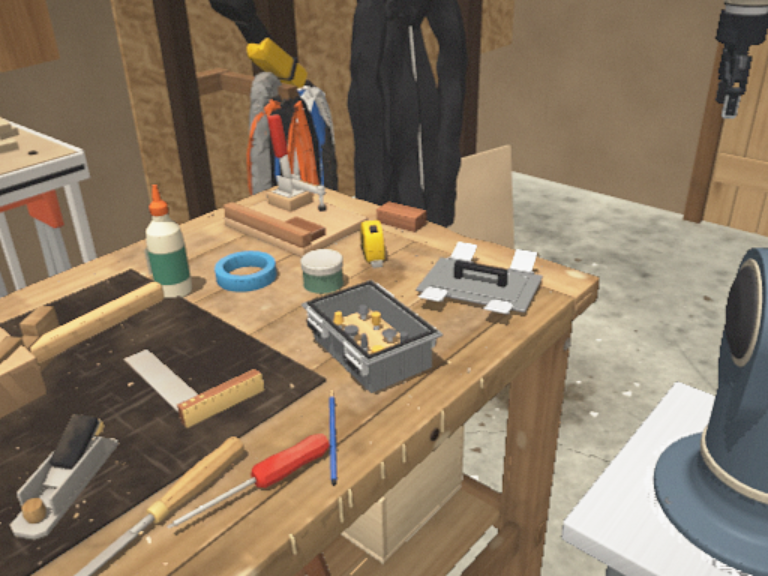

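The top view shows the lid near (478,316) at 1.5x scale, with its handle along the long side, and the case near (350,306). The tin is at (402,206), the tape at (466,207) and the pencil at (268,347). Next I'll fit both rectangles.

```bash
cat > fit.py <<'E'
from h import *
def rect(d,c,z,rough,show=None):
    pass
E
python3 - <<'E'
from h import *
d=load("top1")
def quad(pts,z):
    P=back(d,np.array(pts)/1.5-0.17,z)[:,:2]; c=P.mean(0)
    e=P[[3,2]].mean(0)-P[[0,1]].mean(0); w=P[[1,2]].mean(0)-P[[0,3]].mean(0)
    print(c.round(1),"long",np.linalg.norm(e).round(1),np.degrees(np.arctan2(e[1],e[0])).round(1),"short",np.linalg.norm(w).round(1),np.degrees(np.arctan2(w[1],w[0])).round(1))
quad([(434,281),(491,266),(519,351),(461,366)],14)
quad([(331,255),(396,268),(370,357),(307,343)],62)
im=d["image"]; crop=im[160:255,195:365][:,:,::-1]
cv2.imwrite("pics/crop1.png",cv2.resize(crop,None,fx=4.5,fy=4.5,interpolation=cv2.INTER_CUBIC))
print(back(d,np.array([[402,206],[466,207],[478,316]])/1.5,[40]*1+[0,0][:0] or 40).round())
E
```

```text
[ 499.1 -200.7] long 178.1 -162.5 short 119.2 -75.4
[519.2  46.7] long 176.5 164.4 short 125.9 -101.9
[[ 716.  -52.   40.]
 [ 714. -179.   40.]
 [ 498. -201.   40.]]
```

View pics/crop1.png

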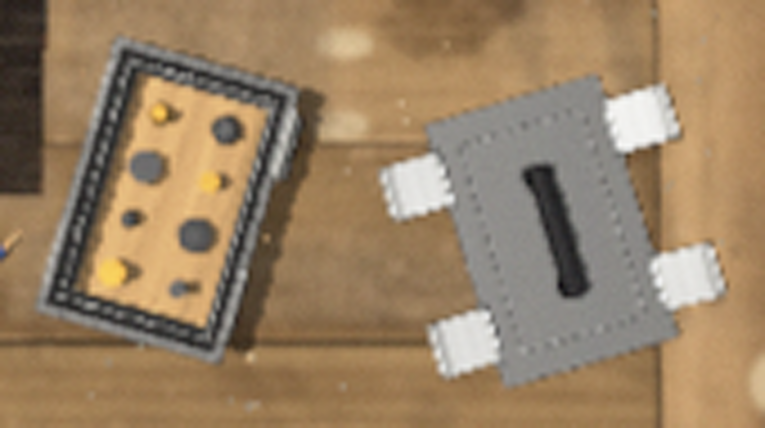

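The crop shows the lid's long axis at yaw about +17° and the case's at about −14°. The handle is at the centre of the lid and all four clips are open. Now I'll move over the lid for a close look.

```bash
python3 -m creep '{"xyz":[[1.5,-1.1,0],[2.7,-2.1,0],[2.7,-2.1,0],[2.7,-2.1,0],[2.7,-2.1,0],[2.7,-2.1,0],[2.7,-2.1,0],[2.7,-2.1,0],[2.7,-2.1,0],[2.7,-2.1,0],[2.7,-2.1,0],[2.7,-2.1,0],[2.7,-2.1,0],[2.7,-1.8,0],[0.2,0,0],[0,0,0],[0,0,0]],"spin":[0,0,0,0,0,0,0,0,0,0,0,0,0,0,0.066,0.066,0],"claw":[1,1,1,1,1,1,1,1,1,1,1,1,1,1,1,1,1]}'
python3 - <<'E'
from h import *
d=shot("wrist","w1",1.5)
W=np.array(d["world_to_cam"]); print((-W[:3,:3].T@W[:3,3]).round(1), W[:3,:3].round(3).tolist(), d["vfov"],d["cx"],d["cy"])
E
```

```text
t: 2.22
eef_pos: [499.9, -199.9, 231.2]
tool_rot: [0.988, 0.153, -0.0, -0.0]
ft_force: [-0.5, -0.1, 0.5]
gripper_width: 1.0
grasp_force: 0.0
[ 573.3 -175.9  373.2] [[0.302, -0.953, -0.001], [-0.91, -0.288, 0.299], [-0.285, -0.089, -0.954]] 58.42209718788299 251.2168008852659 185.3094696557
```

View pics/w1.png

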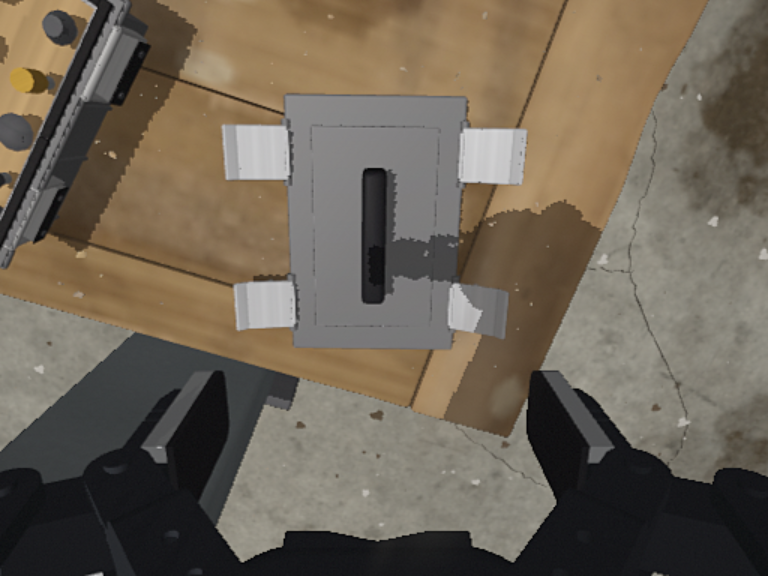

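The wrist view shows the lid plate with corners (287,95), (466,97), (451,348) and (295,347) at 1.5x scale. The handle bar runs from (374,168) to (374,303). I'll fit the pose from these.

```bash
cat >> h.py <<'E'
from scipy.optimize import least_squares
def fitrect(d,uv,L,Wd,z,x0):
    q=np.array([[L,Wd],[L,-Wd],[-L,-Wd],[-L,Wd]])/2   # order: far-left, far-right, near-right, near-left
    def P(p): c,s=np.cos(p[2]),np.sin(p[2]); return np.c_[q@np.array([[c,s],[-s,c]])+p[:2],np.full(4,z)]
    r=least_squares(lambda p:(proj(d,P(p))-uv).ravel(),x0); return r.x,r.fun.reshape(4,2),P(r.x)
E
python3 - <<'E'
from h import *
d=load("w1"); g=cv2.cvtColor(d["image"],cv2.COLOR_RGB2GRAY)
uv=(np.array([[287,95],[466,97],[451,348],[295,347]],float)+.5)/1.5-.5
x,r,_=fitrect(d,uv,184,122,14,[499,-200,.3]); print(x.round(3),np.degrees(x[2]),r.round(1).tolist())
# bar top ends at z=45
b=back(d,(np.array([[374,168],[374,303]])+.5)/1.5-.5,45); print(b.round(1),b.mean(0), np.degrees(np.arctan2(*(b[0]-b[1])[[1,0]])))
s=state(); print(s["eef_pos"],R.from_quat(s["tool_rot"]).as_matrix().round(4).tolist())
E
```

```text
[ 4.98286e+02 -1.97412e+02  2.93000e-01] 16.798556318203964 [[-2.3, -1.2], [2.1, -0.8], [1.4, 1.9], [-1.1, 1.3]]
[[ 543.4 -182.9   45. ]
 [ 457.7 -209.9   45. ]] [ 500.55283851 -196.40675857   45.        ] 17.456323834786385
[ 499.91086761 -200.2307277   231.27740718] [[0.9532, 0.3023, -0.0003], [0.3023, -0.9532, 0.0002], [-0.0002, -0.0002, -1.0]]
```

```bash
python3 -m creep '{"xyz":[[0.15,-0.3,2],[0,0,4],[0,0,4],[0,0,4],[0,0,4],[0,0,2],[0,0,0.9],[0,0,0],[0,0,0]],"spin":[0.004,0,0,0,0,0,0,0,0],"claw":[1,1,1,1,1,1,1,1,1]}' && python3 -m creep '{"xyz":[[0,0,0],[0,0,0],[0,0,0],[0,0,0],[0,0,0],[0,0,0],[0,0,0]],"spin":[0,0,0,0,0,0,0],"claw":[-1,-1,-1,-1,-1,-1,-1]}' 50
```

```text
t: 3.4
eef_pos: [501.5, -198.2, 23.3]
tool_rot: [0.989, 0.15, 0.001, 0.0]
ft_force: [-0.4, -0.3, 0.1]
gripper_width: 1.003
grasp_force: 0.0
t: 4.28
eef_pos: [500.8, -198.0, 22.6]
tool_rot: [0.989, 0.15, 0.0, 0.0]
ft_force: [-0.7, 1.4, 5.0]
gripper_width: 0.174
grasp_force: 49.3
```

```bash
python3 - <<'E'
from h import *
d=shot("wrist","w2",1.5)
E
python3 -m creep '{"xyz":[[0,0,0],[0,0,0],[0,0,0],[0,0,0],[0,0,-2],[0,0,-5],[0,0,-5],[0,-3,-5],[0,-5,-3.5],[0,-5.5,0],[0,-5.5,0],[0,-5,0],[0,0,0]],"spin":[0,0,0,0,0,0,0,0,0,0,0,0,0],"claw":[1,1,1,1,1,1,1,1,1,1,1,1,1]}'
```

```text
t: 5.95
eef_pos: [428.4, 34.7, 227.6]
tool_rot: [0.988, 0.154, 0.0, -0.0]
ft_force: [0.7, 0.6, -0.4]
gripper_width: 0.997
grasp_force: 0.0
```

View pics/w2.png

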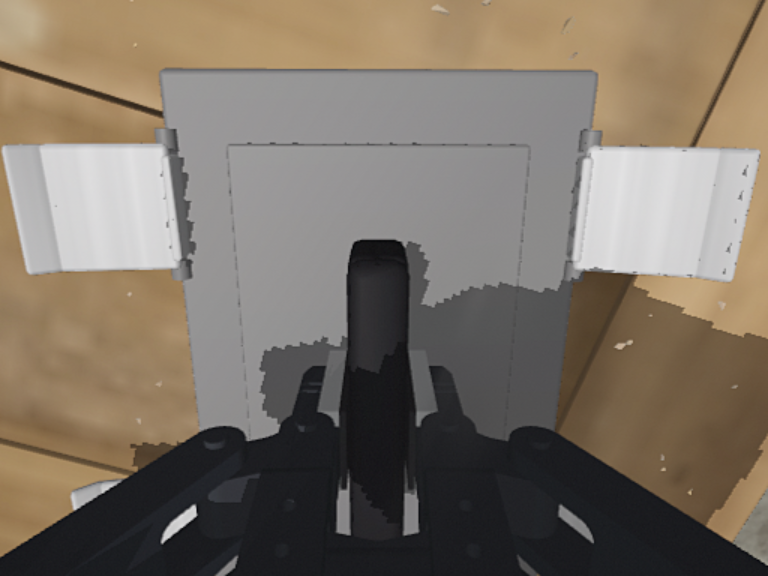

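Held lid's far edge spans (162,70) to (597,72). Next, a look at the case from above.

```bash
python3 -m creep '{"xyz":[[4,0.8,1],[5,0.8,1.8],[0,0,0],[0,0,0],[0,0,0],[0,0,0],[0,0,0],[0,0,0]],"spin":[0,0,0.18,0.18,0.18,0.01,0,0],"claw":[0,0,0,0,0,0,0,0]}'
python3 - <<'E'
from h import *
d=shot("wrist","w3",1.5)
s=state(); print(s["eef_pos"],s["tool_rot"],s["gripper_width"])
E
```

```text
t: 6.95
eef_pos: [520.3, 42.3, 199.3]
tool_rot: [0.992, -0.124, 0.0, 0.0]
ft_force: [-0.5, -0.4, 0.5]
gripper_width: 0.499
grasp_force: 0.0
[520.32332702  42.38874724 199.31045111] [ 9.92296599e-01 -1.23884857e-01  3.11792795e-05  1.41572777e-05] 0.4985856778021909
```

View pics/w3.png

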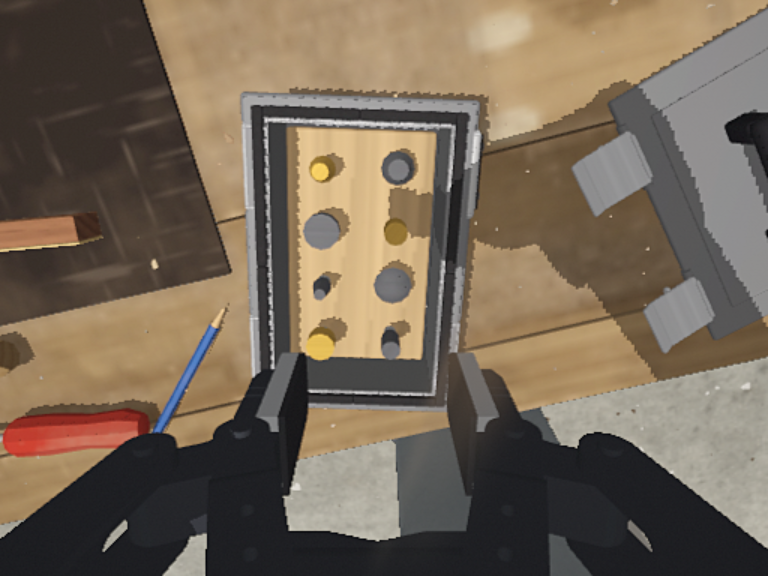

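The case rim's outer far corners are near (243,93) and (480,99), with the black gasket inside that. I'll overlay model rectangles to identify the opening edge.

Run:
```python
from h import *
d=load("w3"); im=d["image"][:,:,::-1]
uv=(np.array([[243,93],[480,99],[447,409],[268,403]],float)+.5)/1.5-.5
for L,W in((172,112),(178,116),(180,120),(184,122)):
    x,r,P=fitrect(d,uv,L,W,62,[519,45,-.24]); print(L,W,x.round(3),np.degrees(x[2]),r.round(1).tolist(),abs(r).mean())
x0,y0,k=155,55,3.2
c=cv2.resize(im[y0:y0+185,x0:x0+175],None,fx=k,fy=k,interpolation=cv2.INTER_CUBIC)
cv2.imwrite("pics/crop3.png",c)
```

```text
172 112 [ 5.21397e+02  5.36130e+01 -2.73000e-01] -15.649286294041483 [[6.3, 3.6], [-6.2, 3.4], [1.1, -6.1], [-1.3, -4.8]] 4.111562903655723
178 116 [ 5.20292e+02  5.39120e+01 -2.73000e-01] -15.654552089117198 [[3.6, 1.0], [-3.3, 0.9], [3.0, -2.1], [-3.3, -0.9]] 2.273274770816651
180 120 [ 5.19827e+02  5.40310e+01 -2.73000e-01] -15.654055120124735 [[1.0, 0.2], [-0.7, 0.2], [5.1, -0.7], [-5.4, 0.5]] 1.7225906553091948
184 122 [ 5.19068e+02  5.42380e+01 -2.73000e-01] -15.657886481467768 [[-0.4, -1.5], [0.8, -1.4], [5.9, 2.0], [-6.4, 3.1]] 2.6880275198336827
```

View pics/crop3.png

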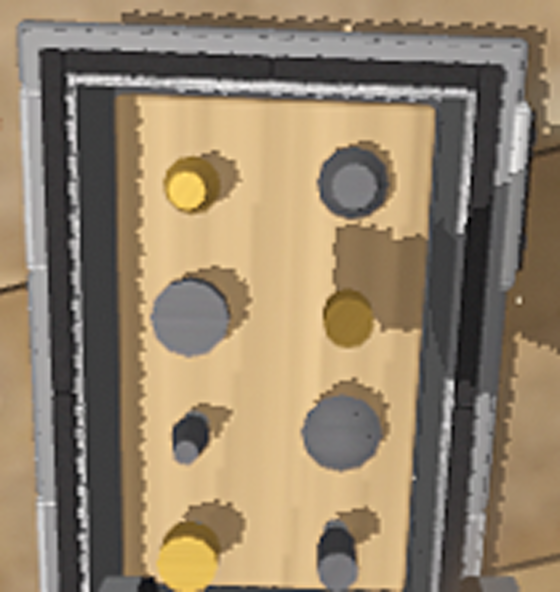

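Run:
```python
from h import *
def tool(P,pos,yaw):   # world->tool xy (tool x at yaw, tool y = yaw-90)
    v=np.atleast_2d(P)[:,:2]-pos[:2]; c,s=np.cos(yaw),np.sin(yaw); return np.c_[v@[c,s],v@[s,-c]]
d2=load("w2"); u=lambda p:(np.array(p,float)+.5)/1.5-.5
yaw2=2*np.arctan2(.150,.989)
print("w2 far corners",tool(back(d2,u([[162,70.5],[597,72]]),14),np.array([500.8,-198.0]),yaw2).round(1).tolist(),
 "tongue marks?",tool(back(d2,u([[228,145],[529,146]]),14),np.array([500.8,-198.]),yaw2).round(1).tolist())
d=load("w3"); g=cv2.cvtColor(d["image"],cv2.COLOR_RGB2GRAY).astype(float)
c=lambda p:(np.array(p,float)+.5)/3.2-.5+[155,55]
pos=np.array([520.32,42.39]);yaw=2*np.arctan2(-.12388,.9923)
# subpixel peak search: bright line between dark bands
def ridge(a,b,n,h=4):
    a,b=np.array(a,float),np.array(b,float); t=(b-a)/np.linalg.norm(b-a); nn=np.array([-t[1],t[0]]); out=[]
    for k in np.linspace(0,1,n):
        o=np.arange(-h,h+.01,.25); p=(a+(b-a)*k)+o[:,None]*nn
        v=cv2.remap(g.astype(np.float32),p[:,0].astype(np.float32)[None],p[:,1].astype(np.float32)[None],1)[0]
        w=np.clip(v-v.min()-.5*(v.max()-v.min()),0,None)
        out.append(a+(b-a)*k+nn*(w@o/w.sum()))
    return np.array(out)
E={"left":(c([73,110]),c([84,560]),25),"right":(c([467,130]),c([437,570]),25),"far":(c([90,83]),c([460,92]),25),"near":(u([318,390.5]),u([428,394.5]),15)}
for k,(a,b,n) in E.items():
    p=ridge(a,b,n); q=tool(back(d,p,62),pos,yaw)
    i=1 if k in("left","right") else 0
    m=np.polyfit(q[:,1-i],q[:,i],1); r=q[:,i]-np.polyval(m,q[:,1-i]); ok=abs(r-np.median(r))<1.5
    m=np.polyfit(q[ok,1-i],q[ok,i],1); print(k,"at0",m[1].round(2),"slope",m[0].round(4),"std",r[ok].std().round(2),ok.sum())
```

```text
w2 far corners [[89.3, -59.3], [88.8, 59.0]] tongue marks? [[69.6, -43.1], [69.3, 42.2]]
left at0 -61.68 slope 0.0355 std 0.19 25
right at0 35.75 slope 0.0358 std 0.25 25
far at0 73.24 slope -0.0343 std 0.19 25
near at0 -84.11 slope -0.0368 std 0.08 15
```

```bash
cat >> h.py <<'E'
def und(d,uv,k1):
    f=192/np.tan(np.radians(float(d["vfov"]))/2); K=np.array([[f,0,float(d["cx"])],[0,f,float(d["cy"])],[0,0,1]])
    return cv2.undistortPoints(np.array(uv,float).reshape(-1,1,2),K,np.array([k1,0,0,0.]),P=K).reshape(-1,2)
def tool(P,pos,yaw):
    v=np.atleast_2d(P)[:,:2]-np.array(pos)[:2]; c,s=np.cos(yaw),np.sin(yaw); return np.c_[v@[c,s],v@[s,-c]]
E
python3 - <<'E'
from h import *
u=lambda p:(np.array(p,float)+.5)/1.5-.5
d1,d2,d3=load("w1"),load("w2"),load("w3")
yaw3=2*np.arctan2(-.12388,.9923); pos3=np.array([520.32,42.39])
ex=np.array([np.cos(yaw3),np.sin(yaw3)]);ey=np.array([np.sin(yaw3),-np.cos(yaw3)])
W=lambda x,y: np.r_[pos3+x*ex+y*ey,62]
mids=proj(d3,[W(75.5,-10),W(-83,-17),W(-5,-61.9),W(-5,35.6)])
for k in(0,-.05,-.08,-.1,-.12):
    x,r,_=fitrect(d1,und(d1,u([[287,95],[466,97],[451,348],[295,347]]),k),184,122,14,[499,-200,.3])
    w2=tool(back(d2,und(d2,u([[162,70.5],[597,72]]),k),14),[500.8,-198.0],2*np.arctan2(.150,.989))
    w3=tool(back(d3,und(d3,mids,k),62),pos3,yaw3)
    print(k,x.round(3),np.abs(r).mean().round(2),"w2",w2.round(1).tolist(),"w3 mid x",((w3[0,0]+w3[1,0])/2).round(2),"len",(w3[0,0]-w3[1,0]).round(1),"mid y",w3[2:,1].mean().round(2),"wid",(w3[3,1]-w3[2,1]).round(1))
E
```

```text
0 [ 4.98286e+02 -1.97412e+02  2.93000e-01] 1.51 w2 [[89.3, -59.3], [88.8, 59.0]] w3 mid x -3.75 len 158.5 mid y -13.15 wid 97.5
-0.05 [ 4.98811e+02 -1.97236e+02  2.93000e-01] 1.15 w2 [[90.2, -60.2], [89.7, 60.0]] w3 mid x -3.66 len 159.1 mid y -13.2 wid 97.7
-0.08 [ 4.99139e+02 -1.97126e+02  2.93000e-01] 0.93 w2 [[90.8, -60.8], [90.4, 60.6]] w3 mid x -3.6 len 159.4 mid y -13.23 wid 97.8
-0.1 [ 4.99363e+02 -1.97051e+02  2.93000e-01] 0.78 w2 [[91.3, -61.3], [90.8, 61.1]] w3 mid x -3.56 len 159.7 mid y -13.25 wid 97.8
-0.12 [ 4.99592e+02 -1.96975e+02  2.93000e-01] 0.65 w2 [[91.7, -61.7], [91.3, 61.5]] w3 mid x -3.52 len 159.9 mid y -13.28 wid 97.9
```

```bash
python3 -m creep '{"xyz":[[0.5,2,0],[0.7,4,0],[0.7,4,0],[0.7,4,0],[0.7,4,0],[0.7,4,0],[0,1.8,0],[0,0,0],[0,0,0],[0,0,0],[0,0,0],[0,0,0]],"spin":[0,0,0,0,0,0,0,-0.183,-0.183,-0.183,0,0],"claw":[1,1,1,1,1,1,1,1,1,1,1,1]}'
```

```text
t: 8.5
eef_pos: [500.4, -197.4, 199.4]
tool_rot: [0.989, 0.149, 0.0, -0.0]
ft_force: [0.5, -0.4, 0.2]
gripper_width: 1.003
grasp_force: 0.0
```

```bash
python3 -m creep '{"xyz":[[0,0,3],[0,0,4],[0,0,4],[0,0,4],[0,0,2],[0,0,0.7],[0,0,0],[0,0,0]],"spin":[0,0,0,0,0,0,0,0],"claw":[1,1,1,1,1,1,1,1]}' && python3 -m creep '{"xyz":[[0,0,0],[0,0,0],[0,0,0],[0,0,0],[0,0,0],[0,0,0],[0,0,0],[0,0,0]],"spin":[0,0,0,0,0,0,0,0],"claw":[-1,-1,-1,-1,-1,-1,-1,-1]}' 60 && python3 -m creep '{"xyz":[[0,0,-0.5],[0,0,-1.5],[0,0,-2.5],[0,0,-3],[0,0,-3],[0,0,-1.5],[0,0,0]],"spin":[0,0,0,0,0,0,0],"claw":[-1,-1,-1,-1,-1,-1,-1]}'
python3 - <<'E'
from h import *
d=shot("wrist","w4",1.5)
g=cv2.cvtColor(d["image"],cv2.COLOR_RGB2GRAY); a=cv2.cvtColor(load("w2")["image"],cv2.COLOR_RGB2GRAY)
# shift of far lid strip relative to w2
T=a[38:90,100:408]
m=cv2.matchTemplate(cv2.copyMakeBorder(g,0,0,0,0,0)[28:100,90:418].astype(np.float32),T.astype(np.float32),cv2.TM_CCOEFF_NORMED)
print(cv2.minMaxLoc(m))
E
```

```text
t: 9.5
eef_pos: [501.2, -198.1, 23.4]
tool_rot: [0.989, 0.149, 0.001, 0.001]
ft_force: [0.4, 0.1, -0.5]
gripper_width: 0.998
grasp_force: 0.0
t: 10.5
eef_pos: [500.5, -198.0, 22.6]
tool_rot: [0.989, 0.149, 0.0, 0.0]
ft_force: [-1.9, -0.0, 6.0]
gripper_width: 0.169
grasp_force: 58.9
t: 11.38
eef_pos: [500.7, -198.0, 143.2]
tool_rot: [0.989, 0.149, 0.001, 0.001]
ft_force: [-0.1, 0.4, -5.6]
gripper_width: 0.173
grasp_force: 58.9
(-0.016985628753900528, 0.7111375331878662, (0, 17), (10, 9))
```

```bash
python3 -m creep '{"xyz":[[0.8,-2,0],[1.2,-3,0],[1.2,-3,0],[1.2,-3,0],[1.2,-3,0],[1.2,-3,0],[1.2,-3,0],[0.9,-2.5,0],[0.4,-1.23,0],[0,0,0],[0,0,0],[0,0,0],[0,0,0],[0,0,0],[0,0,0],[0,0,0]],"spin":[0,0,0,0,0,0,0,0,0,0.1,0.15,0.15,0.13,0.053,0,0],"claw":[-1,-1,-1,-1,-1,-1,-1,-1,-1,-1,-1,-1,-1,-1,-1,-1]}'
python3 - <<'E'
from h import *
s=state(); p=s["eef_pos"]; q=s["tool_rot"]; yaw=2*np.arctan2(q[1],q[0]); t=np.radians(-16.27)
print(p,np.degrees(yaw),"spin",yaw-t,"shift cm",tool([519.6,56.2],p,yaw)/10, R.from_quat(q).as_matrix()[2])
E
```

```text
t: 13.42
eef_pos: [518.8, 55.8, 141.8]
tool_rot: [0.99, -0.141, -0.0, 0.0]
ft_force: [0.8, -0.1, -4.9]
gripper_width: 0.174
grasp_force: 58.9
[518.8477341   55.75761769 141.83389048] -16.21543047231596 spin 0.0009524179293446955 shift cm [[ 0.05988045 -0.06348537]] [-8.05544335e-04  6.53504836e-04 -9.99999462e-01]
```

```bash
python3 -m creep '{"xyz":[[0.06,-0.06,1],[0,0,2],[0,0,1.5],[0,0,0.6],[0,0,0],[0,0,0]],"spin":[0,0,0,0,0,0],"claw":[-1,-1,-1,-1,-1,-1]}'
python3 - <<'E'
from h import *
d=shot("wrist","w5",1.5); s=state(); p=s["eef_pos"]; q=s["tool_rot"]; yaw=2*np.arctan2(q[1],q[0])
print(p,np.degrees(yaw),"shift cm",tool([519.6,56.2],p,yaw)/10)
E
```

```text
t: 14.18
eef_pos: [520.5, 56.8, 91.8]
tool_rot: [0.99, -0.141, 0.001, -0.0]
ft_force: [1.1, -0.1, -3.4]
gripper_width: 0.171
grasp_force: 58.9
[520.43295777  56.787128    91.90833498] -16.22173542007121 shift cm [[-0.06357785  0.07964444]]
```

View pics/w5.png

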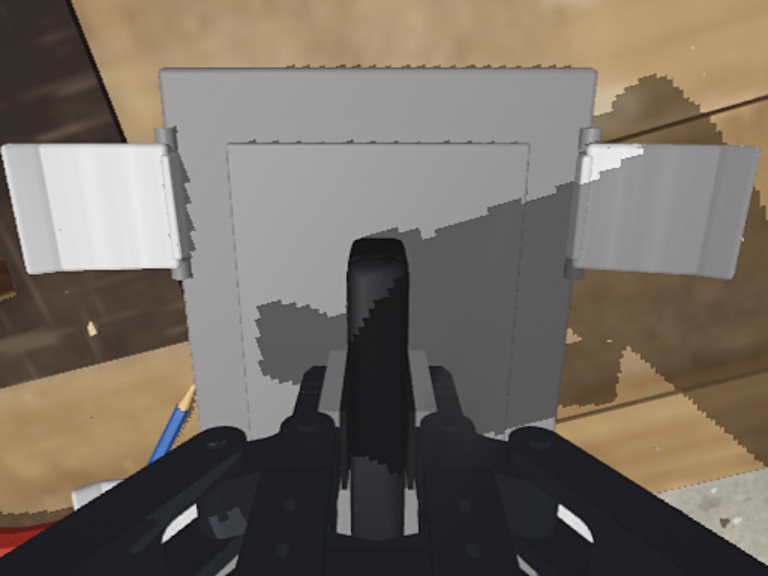

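The lid covers the rim and sits in the grip as before, with its far edge at row 69. Now lowering in small steps and checking force.

```bash
cat > chk.py <<'E'
import sys
from h import *
s=state(); f=np.array(s["ft_force"]); q=s["tool_rot"]; yaw=2*np.arctan2(q[1],q[0])
print("   F",f.round(1),"pos",np.round(s["eef_pos"],1),"yaw",np.degrees(yaw).round(2),"F tool x,y",tool(f[:2],[0,0],yaw).round(1))
b=np.array([float(v) for v in sys.argv[2:5]]) if len(sys.argv)>4 else np.array([0,0,0])
sys.exit(np.linalg.norm(f-b)>float(sys.argv[1]))
E
Q='tail -n0'
python3 -m creep '{"xyz":[[-0.06,0.08,0.1],[0,0,0],[0,0,0]],"spin":[0,0,0],"claw":[-1,-1,-1]}' | $Q; python3 chk.py 10 0 0 -4.5 && python3 -m creep '{"xyz":[[0,0,0.2],[0,0,0]],"spin":[0,0],"claw":[-1,-1]}'|$Q; python3 chk.py 8 0 0 -4.5 && python3 -m creep '{"xyz":[[0,0,0.2],[0,0,0]],"spin":[0,0],"claw":[-1,-1]}'|$Q; python3 chk.py 8 0 0 -4.5 && python3 -m creep '{"xyz":[[0,0,0.2],[0,0,0]],"spin":[0,0],"claw":[-1,-1]}'|$Q; python3 chk.py 8 0 0 -4.5
```

```text
F [ 0.8  0.4 -4.3] pos [519.1  56.   90.4] yaw -16.23 F tool x,y [[ 0.7 -0.6]]
   F [ 0.8  0.4 -4.3] pos [519.1  56.   90.4] yaw -16.23 F tool x,y [[ 0.7 -0.6]]
   F [ 0.8  0.4 -4.3] pos [519.1  56.   90.4] yaw -16.23 F tool x,y [[ 0.7 -0.6]]
   F [ 0.8  0.4 -4.3] pos [519.1  56.   90.4] yaw -16.23 F tool x,y [[ 0.7 -0.6]]Exception ignored on flushing sys.stdout:
BrokenPipeError: [Errno 32] Broken pipe
False
False
False
False
```

```bash
sed -i 's/sys.exit(\(.*\))$/sys.exit(int(\1))/' chk.py
python3 -m creep '{"xyz":[[0.04,0,0.2],[0,0,0]],"spin":[0,0],"claw":[-1,-1]}' >/dev/null; python3 chk.py 8 0 0 -4.5 && python3 -m creep '{"xyz":[[0,0,0.2],[0,0,0]],"spin":[0,0],"claw":[-1,-1]}'>/dev/null; python3 chk.py 8 0 0 -4.5 && python3 -m creep '{"xyz":[[0,0,0.2],[0,0,0]],"spin":[0,0],"claw":[-1,-1]}'>/dev/null; python3 chk.py 8 0 0 -4.5
```

```text
F [ 0.1 -0.5 -4.5] pos [519.4  55.9  88.1] yaw -16.23 F tool x,y [[0.2 0.4]]
   F [-0.   0.3 -4.8] pos [519.3  55.9  86.1] yaw -16.22 F tool x,y [[-0.1 -0.3]]
   F [ 0.6 -0.3 -5.1] pos [519.3  55.9  84.1] yaw -16.23 F tool x,y [[0.7 0.1]]
```

Tongue is in the opening with no contact force (foot about 3.5 mm below the gasket). Continuing.

```bash
python3 -m creep '{"xyz":[[0,0,0.2],[0,0,0]],"spin":[0,0],"claw":[-1,-1]}' >/dev/null; python3 chk.py 8 0 0 -4.5 && python3 -m creep '{"xyz":[[0,0,0.2],[0,0,0]],"spin":[0,0],"claw":[-1,-1]}'>/dev/null; python3 chk.py 8 0 0 -4.5 && python3 -m creep '{"xyz":[[0,0,0.1],[0,0,0]],"spin":[0,0],"claw":[-1,-1]}'>/dev/null; python3 chk.py 6 0 0 -4.5 && python3 -m creep '{"xyz":[[0,0,0.1],[0,0,0]],"spin":[0,0],"claw":[-1,-1]}'>/dev/null; python3 chk.py 6 0 0 -4.5
```

```text
F [ 0.4 -0.1 -4.8] pos [519.6  55.8  82.3] yaw -16.23 F tool x,y [[ 0.4 -0. ]]
   F [ 0.3 -0.5 -5.1] pos [519.6  55.8  80.2] yaw -16.22 F tool x,y [[0.4 0.4]]
   F [ 0.7 -0.2 -4.9] pos [519.6  55.8  79.3] yaw -16.23 F tool x,y [[0.8 0. ]]
   F [ 0.2 -2.2 -2.3] pos [519.8  55.8  78.6] yaw -16.23 F tool x,y [[0.8 2. ]]
```

```bash
python3 -m creep '{"xyz":[[0,0,0.05],[0,0,0]],"spin":[0,0],"claw":[-1,-1]}' >/dev/null; python3 chk.py 8 0 0 -4.5; python3 -m creep '{"xyz":[[0,0,0],[0,0,0],[0,0,0],[0,0,0],[0,0,0]],"spin":[0,0,0,0,0],"claw":[0.3,0.3,0.3,0.3,0.3]}'>/dev/null; python3 chk.py 8;  python3 -m creep '{"xyz":[[0,0,-1],[0,0,-3],[0,0,-3],[0,0,-3],[0,0,-2],[0,0,0],[0,0,0]],"spin":[0,0,0,0,0,0,0],"claw":[0.3,0.3,0.3,0.3,0,-0.5,-0.5]}'>/dev/null; python3 chk.py 8
python3 - <<'E'
from h import *
shot("wrist","w6",1.5)
E
```

```text
F [-0.1 -2.4  1.3] pos [519.8  55.8  78.3] yaw -16.24 F tool x,y [[0.6 2.4]]
   F [-0.6 -1.1 -0.1] pos [519.5  56.   77.8] yaw -16.22 F tool x,y [[-0.2  1.2]]
   F [ 0.  -0.5 -0.4] pos [518.9  55.8 197.2] yaw -16.23 F tool x,y [[0.1 0.4]]
```

View pics/w6.png

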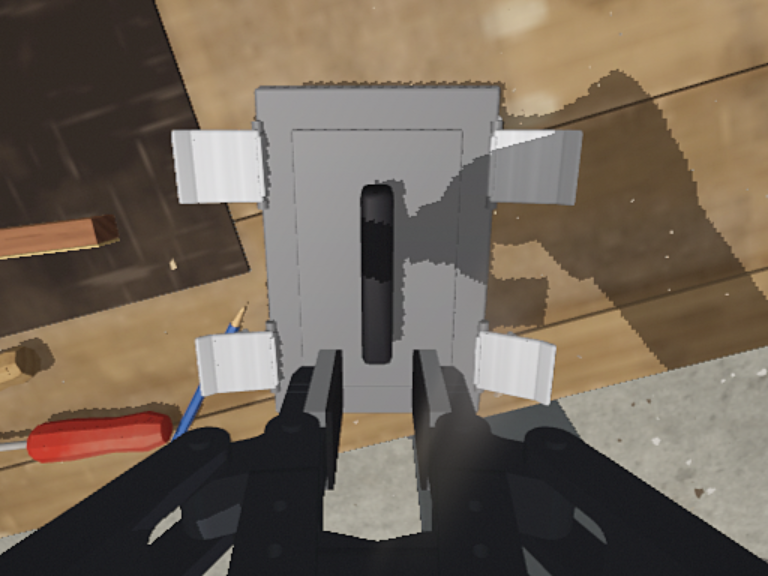

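The lid is seated level: far edge at row 88, clips at (220,167), (535,167), (237,364) and (515,366). Far-right clip goes first, with fingers shut.

```bash
cat >> h.py <<'E'
C=np.array([519.1,56.0])
E
sed -i 's/^b=/print("   lid-frame tool x,y,z-70:",tool(s["eef_pos"],C,yaw).round(1),round(s["eef_pos"][2]-70,1),"t",s["t"],s["gripper_width"])\nb=/' chk.py
python3 -m creep '{"xyz":[[1,2.2,0],[1.5,3,0],[1.5,3,0],[1.2,2.5,2],[0.2,0.4,3],[0,0,3],[0,0,1.5],[0,0,0],[0,0,0]],"spin":[0,0,0,0,0,0,0,0,0],"claw":[-1,-1,-1,-1,-1,-1,-1,-1,-1]}' >/dev/null; python3 chk.py 8; python3 -c "
from h import *; print(state()['qpos'])"
```

```text
F [-0.1  0.5  0.9] pos [541.1 -65.6 103.6] yaw -16.21 F tool x,y [[-0.2 -0.4]]
   lid-frame tool x,y,z-70: [[ 55.  110.6]] 33.6 t 19.275 0.005535928214422845
[ 0.18194038  0.41553075 -0.1752454   1.96093283  0.1012296   0.77170528
 -1.90487582]
```

```bash
python3 -m creep '{"xyz":[[0,0.05,1],[0,0,1],[0,0,0]],"spin":[0,0,0],"claw":[-1,-1,-1]}' >/dev/null; python3 chk.py 8 && python3 -m creep '{"xyz":[[0,0,0.7],[0,0,0.7],[0,0,0]],"spin":[0,0,0],"claw":[-1,-1,-1]}' >/dev/null; python3 chk.py 8 && python3 -m creep '{"xyz":[[0,0,0.5],[0,-0.1,0.5],[0,0,0]],"spin":[0,0,0],"claw":[-1,-1,-1]}' >/dev/null; python3 chk.py 8 && python3 -m creep '{"xyz":[[0,-0.2,0.5],[0,-0.2,0.4],[0,0,0]],"spin":[0,0,0],"claw":[-1,-1,-1]}' >/dev/null; python3 chk.py 8
```

```text
F [ 0.  -0.4  0.8] pos [539.4 -66.2  81.8] yaw -16.22 F tool x,y [[0.1 0.3]]
   lid-frame tool x,y,z-70: [[ 53.6 111.6]] 11.8 t 19.65 -0.0003844840192782729
   F [-1.  -5.3  0.5] pos [539.8 -67.8  68.3] yaw -16.3 F tool x,y [[0.6 5.4]]
   lid-frame tool x,y,z-70: [[ 54.6 113. ]] -1.7 t 20.025 0.0018440987742584548
   F [-0.6 -7.3  0.4] pos [539.6 -68.6  58.3] yaw -16.36 F tool x,y [[1.5 7.2]]
   lid-frame tool x,y,z-70: [[ 54.8 113.8]] -11.7 t 20.4 0.0020574625706661015
   F [-0.2 -3.  -2.4] pos [541.  -62.7  49.2] yaw -16.31 F tool x,y [[0.6 2.9]]
   lid-frame tool x,y,z-70: [[ 54.3 107.8]] -20.8 t 20.775 -0.001869971750882
```

Outward force with almost no vertical force is ambiguous. I'll look at it (last picture, as a composite).

Run:
```python
from h import *
w=shot("wrist","w7")["image"][:,:,::-1]; s=shot("scene","s7")["image"][:,:,::-1]; t=shot("top","t7")["image"][:,:,::-1]
print(proj(load("s7"),[[519,56,70]]),proj(load("t7"),[[519,56,70]]))
a=cv2.resize(w[130:384,60:400],(800,598))[:, :]
p=proj(load("s7"),[[519,56,70]])[0].astype(int)
sc=cv2.resize(s[p[1]-50:p[1]+50,p[0]-60:p[0]+60],(264,220)); 
big=np.zeros((600,800,3),np.uint8); big[:384,:512]=w
ww=cv2.resize(w[200:384,150:280],(288,408)); big[:408,512:]=ww
big[384:600,:260]=cv2.resize(s[p[1]-50:p[1]+50,p[0]-60:p[0]+60],(260,216))
q=proj(load("t7"),[[519,56,70]])[0].astype(int)
big[408:600,520:776]=cv2.resize(t[q[1]-45:q[1]+45,q[0]-60:q[0]+60],(256,192))
cv2.imwrite("pics/comp.png",big)
```

```text
[[244.95384309 207.7218506 ]] [[230.37565559 203.55652908]]
```

View pics/comp.png

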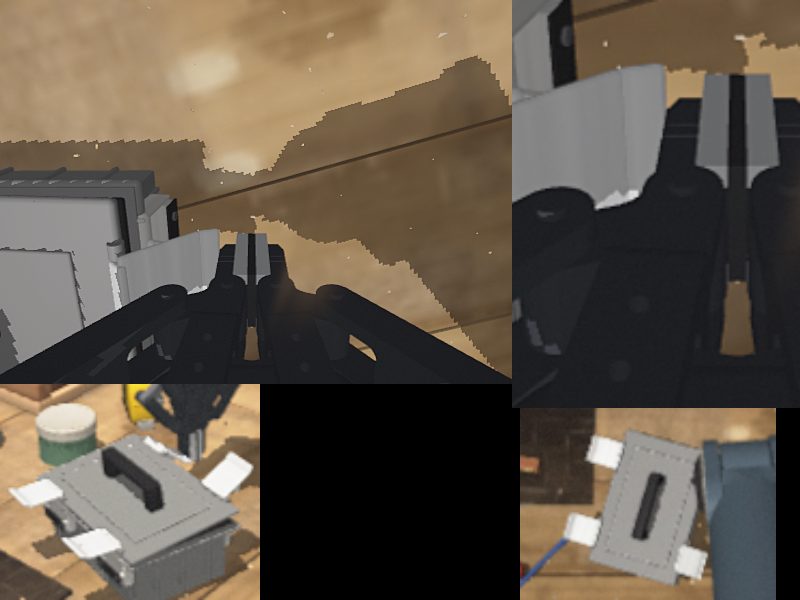

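The composite shows the flap still up, resting against the thick back of the finger. The shut tips are only about 15 mm across, so they passed outside the flap's edge. I'll back out, raise, and spin 90° so that the 22 mm pad width faces the clip.

```bash
python3 -m creep '{"xyz":[[0,0.6,0],[0,0.8,-1],[0,0,-2.5],[0,0,-3.5],[0,0,0],[0,0,0],[0,0,0],[0,0,0],[0,0,0],[0,0,0],[0,0,0],[0,0,0],[0,0,0],[0,0,0],[0,0,0]],"spin":[0,0,0,0,-0.17,-0.175,-0.175,-0.175,-0.175,-0.175,-0.175,-0.175,-0.175,0,0],"claw":[-1,-1,-1,-1,-1,-1,-1,-1,-1,-1,-1,-1,-1,-1,-1]}' >/dev/null
cat > chk.py <<'E'
import sys
from h import *
s=state(); f=np.array(s["ft_force"]); q=s["tool_rot"]; yaw=2*np.arctan2(q[1],q[0]); L=np.radians(-16.23)
p=tool(s["eef_pos"],C,L)[0]; F=tool(f[:2],[0,0],L)[0]; sg=np.sign(p[1]); n=np.hypot(F[1],f[2])
print("x %.1f  o %.1f z %.1f | Fx %.1f Fo %.1f Fz %.1f |%.1f| t %.1f yaw %.1f"%(p[0],abs(p[1])-60,s["eef_pos"][2]-70,F[0],F[1]*sg,f[2],n,s["t"],np.degrees(yaw)))
sys.exit(int(n>float(sys.argv[1])))
E
python3 chk.py 8
```

```text
x 54.5  o 60.5 z 50.3 | Fx 0.4 Fo -0.2 Fz -0.0 |0.2| t 22.8 yaw 73.6
```

```bash
python3 -m creep '{"xyz":[[1.2,0,0],[1,0,1.2],[0,0,1.2],[0,0,0]],"spin":[0,0,0,0],"claw":[-1,-1,-1,-1]}' >/dev/null; python3 chk.py 8 && python3 -m creep '{"xyz":[[-0.3,0,0.9],[-0.35,0,0.9],[0,0,0]],"spin":[0,0,0],"claw":[-1,-1,-1]}' >/dev/null; python3 chk.py 8 && python3 -m creep '{"xyz":[[-0.1,0,0.8],[0,0,0.6],[0,0,0]],"spin":[0,0,0],"claw":[-1,-1,-1]}' >/dev/null; python3 chk.py 8 && python3 -m creep '{"xyz":[[0.15,0,0.6],[0.2,0,0.6],[0,0,0]],"spin":[0,0,0],"claw":[-1,-1,-1]}' >/dev/null; python3 chk.py 8
```

```text
x 53.2  o 38.7 z 24.1 | Fx -0.0 Fo -0.3 Fz 1.0 |1.1| t 23.3 yaw 73.8
x 53.8  o 46.0 z 6.9 | Fx 0.6 Fo -0.2 Fz 0.3 |0.4| t 23.7 yaw 73.7
x 54.0  o 46.0 z -6.7 | Fx -0.1 Fo 0.6 Fz -0.1 |0.6| t 24.1 yaw 73.7
x 53.9  o 42.2 z -18.8 | Fx 0.1 Fo 0.5 Fz -0.2 |0.5| t 24.4 yaw 73.8
```

```bash
python3 -m creep '{"xyz":[[0.25,0,0.4],[0.3,0,0.4],[0,0,0]],"spin":[0,0,0],"claw":[-1,-1,-1]}' >/dev/null; python3 chk.py 8 && python3 -m creep '{"xyz":[[0.3,0,0.25],[0,0,0]],"spin":[0,0],"claw":[-1,-1]}' >/dev/null; python3 chk.py 8 && python3 -m creep '{"xyz":[[0.25,0,0.18],[0,0,0]],"spin":[0,0],"claw":[-1,-1]}' >/dev/null; python3 chk.py 8 && python3 -m creep '{"xyz":[[0.2,0,0.12],[0,0,0]],"spin":[0,0],"claw":[-1,-1]}' >/dev/null; python3 chk.py 8 && python3 -m creep '{"xyz":[[0.2,0,0.1],[0,0,0]],"spin":[0,0],"claw":[-1,-1]}' >/dev/null; python3 chk.py 8
```

```text
x 54.2  o 36.7 z -26.5 | Fx -0.1 Fo 0.2 Fz -0.2 |0.3| t 24.8 yaw 73.8
x 54.4  o 33.7 z -28.8 | Fx -0.0 Fo -0.2 Fz 0.3 |0.4| t 25.1 yaw 73.7
x 54.4  o 31.1 z -30.5 | Fx -0.7 Fo -0.4 Fz -0.0 |0.4| t 25.3 yaw 73.7
x 54.4  o 29.1 z -31.7 | Fx -0.1 Fo 0.5 Fz 0.0 |0.5| t 25.6 yaw 73.7
x 54.4  o 27.1 z -32.7 | Fx -0.6 Fo 0.4 Fz 0.3 |0.5| t 25.8 yaw 73.7
```

Run:
```python
from h import *
d=shot("wrist","w8"); L=np.radians(-16.23); ex=np.array([np.cos(L),np.sin(L)]); ey=np.array([np.sin(L),-np.cos(L)])
g=cv2.cvtColor(d["image"],cv2.COLOR_RGB2GRAY)
# brightness along the flap mid-strips at hypothesised angles: sample points at r=10..40
for x in(40,45,63,68):
    for th in(20,-20,-40,-55,-65):
        r=np.arange(6,42,5); P=np.array([np.r_[C+x*ex+(60+k*np.cos(np.radians(th)))*ey,70+k*np.sin(np.radians(th))] for k in r])
        p=proj(d,P).round().astype(int); print(x,th,[int(g[v,u]) if 0<=u<512 and 0<=v<384 else -1 for u,v in p])
```

```text
40 20 [66, 75, 76, 25, 24, 23, 30, 23]
40 -20 [204, 77, 75, 77, 57, 30, 23, 25]
40 -40 [204, 203, 75, 79, 79, 78, 32, 23]
40 -55 [206, 206, 205, 206, 205, 204, 204, 126]
40 -65 [207, 207, 207, 207, 207, 207, 207, 207]
45 20 [14, 30, 30, 25, 23, 25, 22, 24]
45 -20 [204, 31, 43, 27, 32, 53, 26, 22]
45 -40 [205, 203, 28, 30, 23, 78, 23, 25]
45 -55 [204, 206, 205, 205, 205, 203, 205, 99]
45 -65 [206, 207, 207, 207, 207, 207, 207, 207]
63 20 [22, 29, 32, 34, 36, 28, 26, 23]
63 -20 [204, 33, 27, 28, 35, 32, 29, 29]
63 -40 [205, 205, 31, 27, 27, 38, 21, 61]
63 -55 [205, 205, 205, 205, 204, 204, 207, 87]
63 -65 [205, 206, 206, 206, 206, 206, 206, 206]
68 20 [102, 94, 92, 40, 31, 28, 27, 25]
68 -20 [89, 100, 95, 52, 57, 48, 42, 36]
68 -40 [164, 190, 99, 101, 45, 45, 35, 35]
68 -55 [164, 187, 205, 206, 204, 204, 204, 84]
68 -65 [168, 193, 207, 206, 205, 206, 206, 206]
```

The brightness profile shows the white flap lying along the arc under the fingertip at about −60°. Continuing in small steps, checking force.

```bash
python3 -m creep '{"xyz":[[0.1,0,0.04],[0,0,0]],"spin":[0,0],"claw":[-1,-1]}' >/dev/null; python3 chk.py 13 && python3 -m creep '{"xyz":[[0.1,0,0.04],[0,0,0]],"spin":[0,0],"claw":[-1,-1]}' >/dev/null; python3 chk.py 13 && python3 -m creep '{"xyz":[[0.1,0,0.03],[0,0,0]],"spin":[0,0],"claw":[-1,-1]}' >/dev/null; python3 chk.py 13 && python3 -m creep '{"xyz":[[0.1,0,0.03],[0,0,0]],"spin":[0,0],"claw":[-1,-1]}' >/dev/null; python3 chk.py 13 && python3 -m creep '{"xyz":[[0.1,0,0.03],[0,0,0]],"spin":[0,0],"claw":[-1,-1]}' >/dev/null; python3 chk.py 13 && python3 -m creep '{"xyz":[[0.1,0,0.02],[0,0,0]],"spin":[0,0],"claw":[-1,-1]}' >/dev/null; python3 chk.py 13
```

```text
x 54.4  o 26.3 z -33.1 | Fx -0.4 Fo 0.3 Fz -0.0 |0.3| t 26.1 yaw 73.7
x 54.4  o 25.3 z -33.5 | Fx 0.7 Fo -1.3 Fz 0.3 |1.3| t 26.4 yaw 73.7
x 54.4  o 25.1 z -33.7 | Fx -0.0 Fo 2.4 Fz 2.0 |3.2| t 26.6 yaw 73.7
x 54.4  o 24.9 z -33.8 | Fx -2.1 Fo 5.6 Fz 5.1 |7.6| t 26.9 yaw 73.7
x 54.5  o 24.9 z -33.9 | Fx -1.5 Fo 6.7 Fz 8.2 |10.6| t 27.1 yaw 73.6
x 54.4  o 24.8 z -34.0 | Fx -2.1 Fo 9.2 Fz 10.2 |13.8| t 27.4 yaw 73.6
```

```bash
python3 -m creep '{"xyz":[[0,0,-0.1],[0,0,0]],"spin":[0,0],"claw":[-1,-1]}' >/dev/null; python3 chk.py 16 && python3 -m creep '{"xyz":[[0.08,0,-0.04],[0,0,0]],"spin":[0,0],"claw":[-1,-1]}' >/dev/null; python3 chk.py 16 && python3 -m creep '{"xyz":[[0.06,0,0],[0,0,0]],"spin":[0,0],"claw":[-1,-1]}' >/dev/null; python3 chk.py 16 && python3 -m creep '{"xyz":[[0.05,0,0],[0,0,0]],"spin":[0,0],"claw":[-1,-1]}' >/dev/null; python3 chk.py 16
```

```text
x 54.4  o 24.8 z -33.7 | Fx -0.0 Fo 6.9 Fz 3.4 |7.7| t 27.6 yaw 73.6
x 54.3  o 24.7 z -33.6 | Fx 0.1 Fo 9.5 Fz 2.2 |9.8| t 27.9 yaw 73.6
x 54.3  o 24.7 z -33.6 | Fx 0.5 Fo 10.1 Fz 2.6 |10.5| t 28.1 yaw 73.6
x 54.3  o 24.7 z -33.6 | Fx 0.2 Fo 10.1 Fz 2.7 |10.4| t 28.4 yaw 73.6
```

```bash
python3 -m creep '{"xyz":[[0.1,0,0],[0,0,0]],"spin":[0,0],"claw":[-1,-1]}' >/dev/null; python3 chk.py 15.5 && python3 -m creep '{"xyz":[[0.1,0,0],[0,0,0]],"spin":[0,0],"claw":[-1,-1]}' >/dev/null; python3 chk.py 15.5 && python3 -m creep '{"xyz":[[0.08,0,0],[0,0,0]],"spin":[0,0],"claw":[-1,-1]}' >/dev/null; python3 chk.py 15.5 && python3 -m creep '{"xyz":[[0.06,0,0],[0,0,0]],"spin":[0,0],"claw":[-1,-1]}' >/dev/null; python3 chk.py 15.5
```

```text
x 54.3  o 24.6 z -33.6 | Fx -0.5 Fo 12.6 Fz 4.7 |13.4| t 28.6 yaw 73.5
x 54.3  o 24.6 z -33.6 | Fx -0.3 Fo 12.9 Fz 4.0 |13.5| t 28.9 yaw 73.5
x 54.3  o 24.5 z -33.7 | Fx 0.1 Fo 14.7 Fz 5.4 |15.7| t 29.1 yaw 73.5
x 54.3  o 24.5 z -33.7 | Fx 0.1 Fo 14.7 Fz 5.4 |15.7| t 29.1 yaw 73.5
```

```bash
python3 -m creep '{"xyz":[[0.06,0,0],[0,0,0]],"spin":[0,0],"claw":[-1,-1]}' >/dev/null; python3 chk.py 17 && python3 -m creep '{"xyz":[[0.05,0,0],[0,0,0]],"spin":[0,0],"claw":[-1,-1]}' >/dev/null; python3 chk.py 17
```

```text
x 54.3  o 24.5 z -33.7 | Fx -0.1 Fo 15.7 Fz 6.5 |17.0| t 29.4 yaw 73.4
x 54.3  o 24.5 z -33.7 | Fx -0.1 Fo 15.7 Fz 6.5 |17.0| t 29.4 yaw 73.4
```

Hard stop: force rose from 0 to 17 N within less than 1 mm. Moving to the diagonal clip (near-left), approached the same way with finer force readings.

```bash
python3 -m creep '{"xyz":[[-1,0,0],[-1,0,-2],[0,0,-3],[0,0,-3.4],[3,-1.43,0],[4,-2.2,0],[4,-2.2,0],[4,-2.2,0],[3.4,-2,0],[1,-0.8,0],[0,0,1.2],[0,0,1.2],[0,0,0]],"spin":[0,0,0,0,0,0,0,0,0,0,0,0,0],"claw":[-1,-1,-1,-1,-1,-1,-1,-1,-1,-1,-1,-1,-1]}' >/dev/null; python3 chk.py 8
```

```text
x -53.7  o 35.8 z 25.2 | Fx 0.4 Fo -1.3 Fz 0.5 |1.4| t 31.0 yaw 73.6
```

```bash
python3 -m creep '{"xyz":[[0.5,0,0.9],[0.45,0,0.9],[0.1,0,0.7],[0,0,0.6],[0,0,0]],"spin":[0,0,0,0,0],"claw":[-1,-1,-1,-1,-1]}' >/dev/null; python3 chk.py 8 && python3 -m creep '{"xyz":[[-0.15,0,0.6],[-0.2,0,0.6],[-0.25,0,0.4],[-0.3,0,0.4],[0,0,0]],"spin":[0,0,0,0,0],"claw":[-1,-1,-1,-1,-1]}' >/dev/null; python3 chk.py 8 && python3 -m creep '{"xyz":[[-0.3,0,0.22],[0,0,0]],"spin":[0,0],"claw":[-1,-1]}' >/dev/null; python3 chk.py 8 && python3 -m creep '{"xyz":[[-0.15,0,0.1]],"spin":[0],"claw":[-1]}' >/dev/null; python3 chk.py 8
```

```text
x -54.1  o 48.2 z -4.7 | Fx 0.2 Fo -0.1 Fz 0.2 |0.2| t 31.6 yaw 73.7
x -53.9  o 38.7 z -24.6 | Fx 0.2 Fo -0.2 Fz 0.3 |0.4| t 32.2 yaw 73.7
x -53.8  o 36.1 z -26.5 | Fx 0.3 Fo -0.5 Fz -0.0 |0.5| t 32.5 yaw 73.7
x -53.7  o 35.2 z -27.3 | Fx 0.0 Fo -0.1 Fz 1.1 |1.1| t 32.6 yaw 73.7
```

```bash
python3 -m creep '{"xyz":[[-0.12,0,0.09],[-0.12,0,0.08]],"spin":[0,0],"claw":[-1,-1]}' >/dev/null; python3 chk.py 13 && python3 -m creep '{"xyz":[[-0.12,0,0.08]],"spin":[0],"claw":[-1]}' >/dev/null; python3 chk.py 13 && python3 -m creep '{"xyz":[[-0.12,0,0.07]],"spin":[0],"claw":[-1]}' >/dev/null; python3 chk.py 13 && python3 -m creep '{"xyz":[[-0.12,0,0.06]],"spin":[0],"claw":[-1]}' >/dev/null; python3 chk.py 13 && python3 -m creep '{"xyz":[[-0.1,0,0.05]],"spin":[0],"claw":[-1]}' >/dev/null; python3 chk.py 13 && python3 -m creep '{"xyz":[[-0.1,0,0.05]],"spin":[0],"claw":[-1]}' >/dev/null; python3 chk.py 13 && python3 -m creep '{"xyz":[[-0.1,0,0.04]],"spin":[0],"claw":[-1]}' >/dev/null; python3 chk.py 13 && python3 -m creep '{"xyz":[[-0.1,0,0.04]],"spin":[0],"claw":[-1]}' >/dev/null; python3 chk.py 13
```

```text
x -53.8  o 32.5 z -29.1 | Fx 0.2 Fo 0.6 Fz 0.6 |0.8| t 32.9 yaw 73.7
x -53.8  o 31.3 z -29.9 | Fx -0.2 Fo 1.1 Fz 0.2 |1.1| t 33.0 yaw 73.7
x -53.8  o 30.1 z -30.6 | Fx 0.1 Fo 0.1 Fz -0.3 |0.4| t 33.1 yaw 73.7
x -53.8  o 28.9 z -31.2 | Fx -0.9 Fo -0.3 Fz 0.9 |1.0| t 33.2 yaw 73.7
x -53.8  o 27.9 z -31.7 | Fx 0.2 Fo -0.1 Fz -0.5 |0.5| t 33.4 yaw 73.7
x -53.8  o 26.9 z -32.2 | Fx -0.4 Fo -0.2 Fz 0.3 |0.4| t 33.5 yaw 73.7
x -53.7  o 26.0 z -32.6 | Fx 0.5 Fo 0.2 Fz -0.4 |0.4| t 33.6 yaw 73.7
x -53.8  o 25.2 z -33.0 | Fx 0.8 Fo 0.7 Fz 0.1 |0.8| t 33.7 yaw 73.7
```

```bash
python3 -m creep '{"xyz":[[-0.1,0,0.04]],"spin":[0],"claw":[-1]}' >/dev/null; python3 chk.py 13 && python3 -m creep '{"xyz":[[-0.1,0,0.03]],"spin":[0],"claw":[-1]}' >/dev/null; python3 chk.py 13 && python3 -m creep '{"xyz":[[-0.1,0,0.03]],"spin":[0],"claw":[-1]}' >/dev/null; python3 chk.py 13 && python3 -m creep '{"xyz":[[-0.1,0,0.02]],"spin":[0],"claw":[-1]}' >/dev/null; python3 chk.py 13 && python3 -m creep '{"xyz":[[-0.1,0,0.02]],"spin":[0],"claw":[-1]}' >/dev/null; python3 chk.py 13 && python3 -m creep '{"xyz":[[-0.1,0,0.02]],"spin":[0],"claw":[-1]}' >/dev/null; python3 chk.py 13 && python3 -m creep '{"xyz":[[-0.1,0,0.01]],"spin":[0],"claw":[-1]}' >/dev/null; python3 chk.py 13 && python3 -m creep '{"xyz":[[-0.1,0,0.01]],"spin":[0],"claw":[-1]}' >/dev/null; python3 chk.py 13
```

```text
x -53.7  o 24.3 z -33.3 | Fx -0.3 Fo 2.4 Fz -0.0 |2.4| t 33.9 yaw 73.7
x -53.7  o 23.4 z -33.6 | Fx 0.2 Fo 2.0 Fz -0.4 |2.0| t 34.0 yaw 73.7
x -53.8  o 22.3 z -33.9 | Fx 0.3 Fo 2.0 Fz -0.4 |2.1| t 34.1 yaw 73.7
x -53.7  o 21.0 z -34.2 | Fx -0.7 Fo 1.3 Fz -0.2 |1.3| t 34.2 yaw 73.7
x -53.8  o 19.7 z -34.5 | Fx 0.4 Fo 1.4 Fz 0.9 |1.7| t 34.4 yaw 73.7
x -53.8  o 18.5 z -34.7 | Fx 0.2 Fo 0.5 Fz -0.8 |0.9| t 34.5 yaw 73.7
x -53.8  o 17.5 z -34.8 | Fx 0.6 Fo 0.9 Fz -0.6 |1.1| t 34.6 yaw 73.7
x -53.8  o 17.4 z -34.7 | Fx 0.5 Fo 3.4 Fz -1.2 |3.6| t 34.7 yaw 73.7
```

Clear signature here: a rise to 2.4 N, a snap-over, then a hard stop at o = 17.4. I'll press it home.

```bash
python3 -m creep '{"xyz":[[-0.15,0,0]],"spin":[0],"claw":[-1]}' >/dev/null; python3 chk.py 11 && python3 -m creep '{"xyz":[[-0.15,0,0]],"spin":[0],"claw":[-1]}' >/dev/null; python3 chk.py 11 && python3 -m creep '{"xyz":[[-0.15,0,0]],"spin":[0],"claw":[-1]}' >/dev/null; python3 chk.py 11 && python3 -m creep '{"xyz":[[-0.15,0,0]],"spin":[0],"claw":[-1]}' >/dev/null; python3 chk.py 11 && python3 -m creep '{"xyz":[[-0.15,0,0]],"spin":[0],"claw":[-1]}' >/dev/null; python3 chk.py 11
```

```text
x -53.8  o 17.3 z -34.6 | Fx -0.1 Fo 6.2 Fz -2.5 |6.7| t 34.9 yaw 73.8
x -53.8  o 17.3 z -34.4 | Fx -1.1 Fo 8.9 Fz -5.4 |10.4| t 35.0 yaw 73.8
x -53.8  o 17.2 z -34.3 | Fx -0.7 Fo 11.8 Fz -5.8 |13.2| t 35.1 yaw 73.9
x -53.8  o 17.2 z -34.3 | Fx -0.7 Fo 11.8 Fz -5.8 |13.2| t 35.1 yaw 73.9
x -53.8  o 17.2 z -34.3 | Fx -0.7 Fo 11.8 Fz -5.8 |13.2| t 35.1 yaw 73.9
```

The near-left clip's snap began at o≈25 and finished at 17. The far-right clip stopped at o≈25 with no snap felt, so it probably hasn't gone over yet. It is the diagonal anyway, so I'll go back and push at its very edge for better leverage.

```bash
python3 -m creep '{"xyz":[[1,0,0],[1,0,-2],[0,0,-3.2],[0,0,-3.4],[-3,1.4,0],[-4.2,2.2,0],[-4.3,2.4,0],[-4.3,2.4,0],[-3.6,2,0],[-1.3,0.4,0],[0,0,2],[0,0,3],[0,0,3],[0,0,1.3],[0,0,0]],"spin":[0,0,0,0,0,0,0,0,0,0,0,0,0,0,0],"claw":[-1,-1,-1,-1,-1,-1,-1,-1,-1,-1,-1,-1,-1,-1,-1]}' >/dev/null; python3 chk.py 8
```

```text
x 53.3  o 54.1 z -42.2 | Fx -0.4 Fo 1.0 Fz -0.0 |1.0| t 37.0 yaw 73.8
```

```bash
python3 -m creep '{"xyz":[[0.8,0,0],[0.7,0,0],[0.5,0,0.0],[0.2,0,0]],"spin":[0,0,0,0],"claw":[-1,-1,-1,-1]}' >/dev/null; python3 chk.py 9 && python3 -m creep '{"xyz":[[0.2,0,0]],"spin":[0],"claw":[-1]}' >/dev/null; python3 chk.py 9 && python3 -m creep '{"xyz":[[0.15,0,0]],"spin":[0],"claw":[-1]}' >/dev/null; python3 chk.py 9 && python3 -m creep '{"xyz":[[0.15,0,0]],"spin":[0],"claw":[-1]}' >/dev/null; python3 chk.py 9 && python3 -m creep '{"xyz":[[0.15,0,0]],"spin":[0],"claw":[-1]}' >/dev/null; python3 chk.py 9 && python3 -m creep '{"xyz":[[0.15,0,0]],"spin":[0],"claw":[-1]}' >/dev/null; python3 chk.py 9
```

```text
x 54.2  o 32.0 z -41.4 | Fx -0.4 Fo 0.3 Fz -0.7 |0.8| t 37.5 yaw 73.8
x 54.1  o 30.7 z -41.7 | Fx 0.3 Fo -0.6 Fz 0.2 |0.7| t 37.6 yaw 73.7
x 54.1  o 29.9 z -41.8 | Fx -0.7 Fo 2.2 Fz 0.2 |2.3| t 37.7 yaw 73.7
x 54.1  o 29.6 z -41.9 | Fx 0.6 Fo 6.0 Fz 0.8 |6.0| t 37.9 yaw 73.7
x 54.1  o 29.4 z -42.0 | Fx 0.5 Fo 8.3 Fz 2.0 |8.5| t 38.0 yaw 73.6
x 54.1  o 29.2 z -42.0 | Fx 0.4 Fo 10.7 Fz 4.2 |11.5| t 38.1 yaw 73.6
```

```bash
python3 -m creep '{"xyz":[[0.12,0,-0.05]],"spin":[0],"claw":[-1]}' >/dev/null; python3 chk.py 17 && python3 -m creep '{"xyz":[[0.12,0,-0.05]],"spin":[0],"claw":[-1]}' >/dev/null; python3 chk.py 17 && python3 -m creep '{"xyz":[[0.1,0,-0.03]],"spin":[0],"claw":[-1]}' >/dev/null; python3 chk.py 17 && python3 -m creep '{"xyz":[[0.1,0,0]],"spin":[0],"claw":[-1]}' >/dev/null; python3 chk.py 17 && python3 -m creep '{"xyz":[[0.08,0,0]],"spin":[0],"claw":[-1]}' >/dev/null; python3 chk.py 17
```

```text
x 54.0  o 29.2 z -41.8 | Fx 1.2 Fo 11.7 Fz -1.2 |11.8| t 38.2 yaw 73.5
x 53.9  o 29.1 z -41.7 | Fx 1.6 Fo 13.7 Fz -1.6 |13.8| t 38.4 yaw 73.5
x 53.9  o 29.1 z -41.7 | Fx 1.6 Fo 14.3 Fz -3.0 |14.6| t 38.5 yaw 73.5
x 53.9  o 29.0 z -41.7 | Fx 2.5 Fo 16.6 Fz -0.7 |16.7| t 38.6 yaw 73.4
x 53.9  o 28.9 z -41.8 | Fx 1.9 Fo 17.6 Fz -0.6 |17.6| t 38.7 yaw 73.4
```

```bash
python3 -m creep '{"xyz":[[0,0,0.15]],"spin":[0],"claw":[-1]}' >/dev/null; python3 chk.py 18 && python3 -m creep '{"xyz":[[0,0,0.12]],"spin":[0],"claw":[-1]}' >/dev/null; python3 chk.py 18 && python3 -m creep '{"xyz":[[0.03,0,0.05]],"spin":[0],"claw":[-1]}' >/dev/null; python3 chk.py 18 && python3 -m creep '{"xyz":[[0.04,0,0.04]],"spin":[0],"claw":[-1]}' >/dev/null; python3 chk.py 18
```

```text
x 54.0  o 28.8 z -42.5 | Fx -1.3 Fo 17.4 Fz 10.5 |20.3| t 38.9 yaw 73.4
x 54.0  o 28.8 z -42.5 | Fx -1.3 Fo 17.4 Fz 10.5 |20.3| t 38.9 yaw 73.4
x 54.0  o 28.8 z -42.5 | Fx -1.3 Fo 17.4 Fz 10.5 |20.3| t 38.9 yaw 73.4
x 54.0  o 28.8 z -42.5 | Fx -1.3 Fo 17.4 Fz 10.5 |20.3| t 38.9 yaw 73.4
```

Even with a 20 N-equivalent push at the edge it doesn't yield, which is well above the 15 N maximum. So it is home, on a keeper bent outwards. Backing off; near-right clip next.

```bash
python3 -m creep '{"xyz":[[-1,0,-0.2],[-1,0,-1.7],[0,0,-2.5],[0,0,-2.5],[0,-2.6,0],[0,-4,0],[0,-3,0],[0,-1.2,0],[0,0,0]],"spin":[0,0,0,0,0,0,0,0,0],"claw":[-1,-1,-1,-1,-1,-1,-1,-1,-1]}' >/dev/null; python3 chk.py 8
```

```text
x -53.4  o 38.9 z 27.8 | Fx 0.7 Fo 0.6 Fz 0.5 |0.7| t 40.0 yaw 73.8
```

```bash
python3 -m creep '{"xyz":[[-0.35,0,1],[-0.4,0,1],[-0.1,0,0.8],[0,0,0.6],[0,0,0]],"spin":[0,0,0,0,0],"claw":[-1,-1,-1,-1,-1]}' >/dev/null; python3 chk.py 8 && python3 -m creep '{"xyz":[[0.15,0,0.6],[0.2,0,0.5],[0.2,0,0.35],[0,0,0]],"spin":[0,0,0,0],"claw":[-1,-1,-1,-1]}' >/dev/null; python3 chk.py 8 && python3 -m creep '{"xyz":[[0.13,0,0.19]],"spin":[0],"claw":[-1]}' >/dev/null; python3 chk.py 10 && python3 -m creep '{"xyz":[[0.13,0,0.17]],"spin":[0],"claw":[-1]}' >/dev/null; python3 chk.py 10 && python3 -m creep '{"xyz":[[0.13,0,0.14]],"spin":[0],"claw":[-1]}' >/dev/null; python3 chk.py 10 && python3 -m creep '{"xyz":[[0.13,0,0.12]],"spin":[0],"claw":[-1]}' >/dev/null; python3 chk.py 10 && python3 -m creep '{"xyz":[[0.13,0,0.1]],"spin":[0],"claw":[-1]}' >/dev/null; python3 chk.py 10 && python3 -m creep '{"xyz":[[0.13,0,0.09]],"spin":[0],"claw":[-1]}' >/dev/null; python3 chk.py 10 && python3 -m creep '{"xyz":[[0.13,0,0.08]],"spin":[0],"claw":[-1]}' >/dev/null; python3 chk.py 10 && python3 -m creep '{"xyz":[[0.13,0,0.07]],"spin":[0],"claw":[-1]}' >/dev/null; python3 chk.py 10
```

```text
x -54.3  o 47.8 z -7.6 | Fx -0.6 Fo -0.9 Fz -0.6 |1.1| t 40.6 yaw 73.7
x -54.2  o 42.1 z -21.7 | Fx 1.3 Fo -0.2 Fz 0.2 |0.3| t 41.1 yaw 73.8
x -53.9  o 41.1 z -23.3 | Fx 0.5 Fo -0.1 Fz 0.8 |0.8| t 41.2 yaw 73.7
x -53.9  o 39.8 z -25.1 | Fx 0.6 Fo -0.2 Fz 0.3 |0.3| t 41.4 yaw 73.7
x -53.9  o 38.4 z -26.5 | Fx 1.0 Fo 0.2 Fz 0.6 |0.6| t 41.5 yaw 73.7
x -53.9  o 37.1 z -27.8 | Fx 0.5 Fo 0.6 Fz -0.0 |0.6| t 41.6 yaw 73.7
x -53.9  o 35.8 z -28.8 | Fx 0.4 Fo 0.4 Fz 0.2 |0.4| t 41.7 yaw 73.7
x -53.9  o 34.5 z -29.6 | Fx -0.6 Fo -0.1 Fz 0.3 |0.3| t 41.9 yaw 73.7
x -53.9  o 33.2 z -30.4 | Fx -0.5 Fo 0.6 Fz 0.6 |0.8| t 42.0 yaw 73.7
x -53.9  o 31.9 z -31.1 | Fx 0.1 Fo -0.0 Fz -0.3 |0.3| t 42.1 yaw 73.7
```

```bash
python3 -m creep '{"xyz":[[0.13,0,0.07]],"spin":[0],"claw":[-1]}' >/dev/null; python3 chk.py 10 && python3 -m creep '{"xyz":[[0.13,0,0.07]],"spin":[0],"claw":[-1]}' >/dev/null; python3 chk.py 10 && python3 -m creep '{"xyz":[[0.13,0,0.05]],"spin":[0],"claw":[-1]}' >/dev/null; python3 chk.py 10 && python3 -m creep '{"xyz":[[0.13,0,0.05]],"spin":[0],"claw":[-1]}' >/dev/null; python3 chk.py 10 && python3 -m creep '{"xyz":[[0.13,0,0.04]],"spin":[0],"claw":[-1]}' >/dev/null; python3 chk.py 12 && python3 -m creep '{"xyz":[[0.13,0,0.04]],"spin":[0],"claw":[-1]}' >/dev/null; python3 chk.py 12 && python3 -m creep '{"xyz":[[0.13,0,0.02]],"spin":[0],"claw":[-1]}' >/dev/null; python3 chk.py 12 && python3 -m creep '{"xyz":[[0.13,0,0.02]],"spin":[0],"claw":[-1]}' >/dev/null; python3 chk.py 12 && python3 -m creep '{"xyz":[[0.13,0,0.02]],"spin":[0],"claw":[-1]}' >/dev/null; python3 chk.py 12 && python3 -m creep '{"xyz":[[0.13,0,0.01]],"spin":[0],"claw":[-1]}' >/dev/null; python3 chk.py 12
```

```text
x -53.9  o 30.6 z -31.8 | Fx 0.5 Fo 0.5 Fz 0.3 |0.5| t 42.2 yaw 73.7
x -53.9  o 29.3 z -32.5 | Fx -0.5 Fo 0.3 Fz -0.2 |0.4| t 42.4 yaw 73.7
x -53.9  o 28.1 z -33.0 | Fx 0.1 Fo 0.2 Fz 0.5 |0.5| t 42.5 yaw 73.7
x -53.9  o 26.8 z -33.5 | Fx -0.2 Fo 0.4 Fz 0.8 |0.9| t 42.6 yaw 73.7
x -53.9  o 25.5 z -33.9 | Fx -0.5 Fo 0.3 Fz 0.1 |0.4| t 42.7 yaw 73.7
x -53.9  o 24.1 z -34.3 | Fx 0.9 Fo 0.4 Fz 0.1 |0.4| t 42.9 yaw 73.7
x -53.9  o 22.7 z -34.5 | Fx 0.8 Fo 1.2 Fz 0.8 |1.4| t 43.0 yaw 73.7
x -53.9  o 21.4 z -34.7 | Fx -0.1 Fo 1.2 Fz 0.0 |1.2| t 43.1 yaw 73.7
x -53.9  o 20.1 z -34.9 | Fx 0.7 Fo -0.0 Fz 0.3 |0.3| t 43.2 yaw 73.7
x -53.9  o 19.0 z -35.0 | Fx 0.8 Fo 1.6 Fz -0.3 |1.6| t 43.4 yaw 73.7
```

```bash
python3 -m creep '{"xyz":[[0.12,0,0.01]],"spin":[0],"claw":[-1]}' >/dev/null; python3 chk.py 11 && python3 -m creep '{"xyz":[[0.12,0,0.01]],"spin":[0],"claw":[-1]}' >/dev/null; python3 chk.py 11 && python3 -m creep '{"xyz":[[0.12,0,0.01]],"spin":[0],"claw":[-1]}' >/dev/null; python3 chk.py 11 && python3 -m creep '{"xyz":[[0.12,0,0.01]],"spin":[0],"claw":[-1]}' >/dev/null; python3 chk.py 11 && python3 -m creep '{"xyz":[[0.12,0,0]],"spin":[0],"claw":[-1]}' >/dev/null; python3 chk.py 11 && python3 -m creep '{"xyz":[[0.12,0,0]],"spin":[0],"claw":[-1]}' >/dev/null; python3 chk.py 11 && python3 -m creep '{"xyz":[[0.12,0,0]],"spin":[0],"claw":[-1]}' >/dev/null; python3 chk.py 11
```

```text
x -53.9  o 18.8 z -35.1 | Fx -0.1 Fo 5.4 Fz 3.2 |6.2| t 43.5 yaw 73.7
x -54.0  o 18.7 z -35.2 | Fx 0.9 Fo 7.4 Fz 3.9 |8.4| t 43.6 yaw 73.7
x -53.9  o 18.6 z -35.2 | Fx -0.0 Fo 9.9 Fz 8.0 |12.8| t 43.7 yaw 73.6
x -53.9  o 18.6 z -35.2 | Fx -0.0 Fo 9.9 Fz 8.0 |12.8| t 43.7 yaw 73.6
x -53.9  o 18.6 z -35.2 | Fx -0.0 Fo 9.9 Fz 8.0 |12.8| t 43.7 yaw 73.6
x -53.9  o 18.6 z -35.2 | Fx -0.0 Fo 9.9 Fz 8.0 |12.8| t 43.7 yaw 73.6
x -53.9  o 18.6 z -35.2 | Fx -0.0 Fo 9.9 Fz 8.0 |12.8| t 43.7 yaw 73.6
```

```bash
python3 -m creep '{"xyz":[[0.05,0,-0.12]],"spin":[0],"claw":[-1]}' >/dev/null; python3 chk.py 15 && python3 -m creep '{"xyz":[[0.1,0,-0.04]],"spin":[0],"claw":[-1]}' >/dev/null; python3 chk.py 15 && python3 -m creep '{"xyz":[[0.1,0,-0.02]],"spin":[0],"claw":[-1]}' >/dev/null; python3 chk.py 15 && python3 -m creep '{"xyz":[[0.08,0,-0.02]],"spin":[0],"claw":[-1]}' >/dev/null; python3 chk.py 16 && python3 -m creep '{"xyz":[[0.08,0,0]],"spin":[0],"claw":[-1]}' >/dev/null; python3 chk.py 16 && python3 -m creep '{"xyz":[[0.06,0,0]],"spin":[0],"claw":[-1]}' >/dev/null; python3 chk.py 16
```

```text
x -54.3  o 18.6 z -34.6 | Fx 1.2 Fo 9.9 Fz -2.7 |10.3| t 43.9 yaw 73.6
x -54.4  o 18.6 z -34.5 | Fx 3.3 Fo 11.8 Fz -3.5 |12.3| t 44.0 yaw 73.6
x -54.4  o 18.5 z -34.4 | Fx 4.4 Fo 14.8 Fz -4.6 |15.5| t 44.1 yaw 73.5
x -54.4  o 18.5 z -34.4 | Fx 4.4 Fo 14.8 Fz -4.6 |15.5| t 44.1 yaw 73.5
x -54.5  o 18.5 z -34.5 | Fx 3.0 Fo 15.3 Fz -3.3 |15.6| t 44.2 yaw 73.5
x -54.4  o 18.4 z -34.5 | Fx 3.5 Fo 16.2 Fz -2.8 |16.4| t 44.4 yaw 73.5
```

```bash
python3 -m creep '{"xyz":[[-1.2,0,0],[-0.8,0,0.4],[0,0,0.5],[0.3,0,0],[0.2,0,0]],"spin":[0,0,0,0,0],"claw":[-1,-1,-1,-1,-1]}' >/dev/null; python3 chk.py 10 && python3 -m creep '{"xyz":[[0.2,0,0]],"spin":[0],"claw":[-1]}' >/dev/null; python3 chk.py 10 && python3 -m creep '{"xyz":[[0.2,0,0]],"spin":[0],"claw":[-1]}' >/dev/null; python3 chk.py 10 && python3 -m creep '{"xyz":[[0.2,0,0]],"spin":[0],"claw":[-1]}' >/dev/null; python3 chk.py 10 && python3 -m creep '{"xyz":[[0.15,0,0]],"spin":[0],"claw":[-1]}' >/dev/null; python3 chk.py 10&& python3 -m creep '{"xyz":[[0.15,0,0]],"spin":[0],"claw":[-1]}' >/dev/null; python3 chk.py 10
```

```text
x -53.9  o 25.4 z -42.5 | Fx 0.2 Fo -0.7 Fz -0.1 |0.7| t 45.0 yaw 73.8
x -53.8  o 23.7 z -42.4 | Fx -0.2 Fo 0.7 Fz -0.2 |0.8| t 45.1 yaw 73.8
x -53.9  o 22.7 z -42.4 | Fx 1.8 Fo 3.7 Fz 0.1 |3.7| t 45.2 yaw 73.7
x -53.9  o 22.3 z -42.5 | Fx 1.4 Fo 7.2 Fz 1.9 |7.4| t 45.4 yaw 73.7
x -54.0  o 22.1 z -42.6 | Fx 1.9 Fo 10.1 Fz 2.6 |10.4| t 45.5 yaw 73.6
x -54.0  o 22.1 z -42.6 | Fx 1.9 Fo 10.1 Fz 2.6 |10.4| t 45.5 yaw 73.6
```

```bash
python3 -m creep '{"xyz":[[0.12,0,-0.02]],"spin":[0],"claw":[-1]}' >/dev/null; python3 chk.py 15 && python3 -m creep '{"xyz":[[0.12,0,-0.02]],"spin":[0],"claw":[-1]}' >/dev/null; python3 chk.py 15 && python3 -m creep '{"xyz":[[0.1,0,-0.02]],"spin":[0],"claw":[-1]}' >/dev/null; python3 chk.py 15.5 && python3 -m creep '{"xyz":[[0.07,0,0]],"spin":[0],"claw":[-1]}' >/dev/null; python3 chk.py 16
```

```text
x -54.0  o 22.0 z -42.5 | Fx 2.7 Fo 11.8 Fz 1.6 |11.9| t 45.6 yaw 73.6
x -54.1  o 21.9 z -42.5 | Fx 2.9 Fo 13.8 Fz 0.9 |13.8| t 45.7 yaw 73.5
x -54.1  o 21.8 z -42.4 | Fx 3.3 Fo 15.1 Fz 1.1 |15.1| t 45.9 yaw 73.5
x -54.2  o 21.7 z -42.4 | Fx 2.5 Fo 16.2 Fz 2.2 |16.3| t 46.0 yaw 73.5
```

That makes 16 N equivalent at the edge with a hard stop, so near-right is home. Last clip: far-left.

```bash
python3 -m creep '{"xyz":[[-1,0,0],[-1,0,-2],[0,0,-3.5],[0,0,-3.8],[3,1.6,0],[4.2,2.3,0],[4.3,2.4,0],[4.3,2.4,0],[2.8,1.7,0],[1,0.4,0],[0,0,1.2],[0,0,1.3],[0,0,0]],"spin":[0,0,0,0,0,0,0,0,0,0,0,0,0],"claw":[-1,-1,-1,-1,-1,-1,-1,-1,-1,-1,-1,-1,-1]}' >/dev/null; python3 chk.py 8
```

```text
x 53.1  o 38.9 z 24.3 | Fx 0.4 Fo -0.2 Fz 0.3 |0.4| t 47.6 yaw 73.7
```

```bash
python3 -m creep '{"xyz":[[0.35,0.05,0.9],[0.4,0,0.9],[0.1,0,0.7],[0,0,0.6],[0,0,0]],"spin":[0,0,0,0,0],"claw":[-1,-1,-1,-1,-1]}' >/dev/null; python3 chk.py 8 && python3 -m creep '{"xyz":[[-0.15,0,0.6],[-0.2,0,0.5],[-0.2,0,0.35],[0,0,0]],"spin":[0,0,0,0],"claw":[-1,-1,-1,-1]}' >/dev/null; python3 chk.py 8 && python3 -m creep '{"xyz":[[-0.13,0,0.19]],"spin":[0],"claw":[-1]}' >/dev/null; python3 chk.py 10 && python3 -m creep '{"xyz":[[-0.13,0,0.17]],"spin":[0],"claw":[-1]}' >/dev/null; python3 chk.py 10 && python3 -m creep '{"xyz":[[-0.13,0,0.14]],"spin":[0],"claw":[-1]}' >/dev/null; python3 chk.py 10 && python3 -m creep '{"xyz":[[-0.13,0,0.12]],"spin":[0],"claw":[-1]}' >/dev/null; python3 chk.py 10 && python3 -m creep '{"xyz":[[-0.13,0,0.1]],"spin":[0],"claw":[-1]}' >/dev/null; python3 chk.py 10 && python3 -m creep '{"xyz":[[-0.13,0,0.09]],"spin":[0],"claw":[-1]}' >/dev/null; python3 chk.py 10 && python3 -m creep '{"xyz":[[-0.13,0,0.08]],"spin":[0],"claw":[-1]}' >/dev/null; python3 chk.py 10 && python3 -m creep '{"xyz":[[-0.13,0,0.07]],"spin":[0],"claw":[-1]}' >/dev/null; python3 chk.py 10 && python3 -m creep '{"xyz":[[-0.13,0,0.07]],"spin":[0],"claw":[-1]}' >/dev/null; python3 chk.py 10  && python3 -m creep '{"xyz":[[-0.13,0,0.07]],"spin":[0],"claw":[-1]}' >/dev/null; python3 chk.py 10 && python3 -m creep '{"xyz":[[-0.13,0,0.05]],"spin":[0],"claw":[-1]}' >/dev/null; python3 chk.py 10
```

```text
x 54.4  o 49.3 z -5.5 | Fx -0.6 Fo -0.0 Fz -0.1 |0.1| t 48.2 yaw 73.7
x 54.6  o 43.3 z -19.8 | Fx 0.2 Fo -1.0 Fz 0.2 |1.0| t 48.7 yaw 73.7
x 54.9  o 42.8 z -21.1 | Fx 0.9 Fo 0.1 Fz 0.4 |0.4| t 48.9 yaw 73.7
x 54.8  o 41.5 z -22.9 | Fx -0.8 Fo 0.2 Fz 1.1 |1.1| t 49.0 yaw 73.7
x 54.7  o 40.1 z -24.4 | Fx 0.5 Fo -0.2 Fz 0.7 |0.7| t 49.1 yaw 73.7
x 54.7  o 38.8 z -25.6 | Fx -0.5 Fo -0.1 Fz 0.7 |0.7| t 49.2 yaw 73.7
x 54.7  o 37.5 z -26.6 | Fx -0.7 Fo -0.2 Fz 0.3 |0.4| t 49.4 yaw 73.7
x 54.7  o 36.2 z -27.5 | Fx 0.3 Fo 0.5 Fz 0.4 |0.6| t 49.5 yaw 73.7
x 54.7  o 34.9 z -28.3 | Fx -0.3 Fo 0.3 Fz 0.7 |0.7| t 49.6 yaw 73.7
x 54.7  o 33.6 z -29.0 | Fx 0.2 Fo 0.1 Fz -0.0 |0.1| t 49.7 yaw 73.7
x 54.7  o 32.3 z -29.7 | Fx -0.5 Fo -0.1 Fz 0.5 |0.5| t 49.9 yaw 73.7
x 54.7  o 31.0 z -30.4 | Fx -0.3 Fo 0.2 Fz -0.5 |0.5| t 50.0 yaw 73.7
x 54.7  o 29.7 z -30.9 | Fx 0.5 Fo 1.2 Fz -0.3 |1.2| t 50.1 yaw 73.7
```

```bash
python3 -m creep '{"xyz":[[-0.13,0,0.06]],"spin":[0],"claw":[-1]}' >/dev/null; python3 chk.py 12 && python3 -m creep '{"xyz":[[-0.13,0,0.06]],"spin":[0],"claw":[-1]}' >/dev/null; python3 chk.py 12 && python3 -m creep '{"xyz":[[-0.13,0,0.06]],"spin":[0],"claw":[-1]}' >/dev/null; python3 chk.py 12 && python3 -m creep '{"xyz":[[-0.13,0,0.05]],"spin":[0],"claw":[-1]}' >/dev/null; python3 chk.py 12 && python3 -m creep '{"xyz":[[-0.13,0,0.05]],"spin":[0],"claw":[-1]}' >/dev/null; python3 chk.py 12 && python3 -m creep '{"xyz":[[-0.13,0,0.04]],"spin":[0],"claw":[-1]}' >/dev/null; python3 chk.py 12 && python3 -m creep '{"xyz":[[-0.13,0,0.03]],"spin":[0],"claw":[-1]}' >/dev/null; python3 chk.py 12 && python3 -m creep '{"xyz":[[-0.13,0,0.02]],"spin":[0],"claw":[-1]}' >/dev/null; python3 chk.py 12 && python3 -m creep '{"xyz":[[-0.13,0,0.02]],"spin":[0],"claw":[-1]}' >/dev/null; python3 chk.py 12 && python3 -m creep '{"xyz":[[-0.13,0,0.01]],"spin":[0],"claw":[-1]}' >/dev/null; python3 chk.py 12 && python3 -m creep '{"xyz":[[-0.13,0,0]],"spin":[0],"claw":[-1]}' >/dev/null; python3 chk.py 12
```

```text
x 54.7  o 28.4 z -31.5 | Fx -0.8 Fo -0.2 Fz 0.0 |0.2| t 50.2 yaw 73.7
x 54.7  o 27.1 z -32.1 | Fx -0.3 Fo 0.3 Fz -0.8 |0.9| t 50.4 yaw 73.7
x 54.7  o 25.8 z -32.7 | Fx 1.0 Fo 0.6 Fz -0.1 |0.6| t 50.5 yaw 73.7
x 54.7  o 24.5 z -33.2 | Fx 0.7 Fo -0.0 Fz -0.8 |0.8| t 50.6 yaw 73.7
x 54.7  o 23.3 z -33.7 | Fx -0.4 Fo 1.7 Fz -0.4 |1.7| t 50.7 yaw 73.7
x 54.7  o 22.2 z -34.1 | Fx -0.0 Fo 1.6 Fz 0.7 |1.7| t 50.9 yaw 73.7
x 54.7  o 20.9 z -34.4 | Fx -0.4 Fo 1.1 Fz -1.2 |1.6| t 51.0 yaw 73.7
x 54.7  o 19.3 z -34.6 | Fx -0.2 Fo 0.5 Fz -0.5 |0.6| t 51.1 yaw 73.7
x 54.7  o 17.8 z -34.8 | Fx 0.2 Fo -0.2 Fz -0.4 |0.5| t 51.2 yaw 73.7
x 54.8  o 17.2 z -34.8 | Fx -0.2 Fo 3.5 Fz -1.4 |3.8| t 51.4 yaw 73.7
x 54.7  o 17.1 z -34.8 | Fx 0.2 Fo 6.1 Fz -2.9 |6.8| t 51.5 yaw 73.8
```

```bash
python3 -m creep '{"xyz":[[-0.15,0,0]],"spin":[0],"claw":[-1]}' >/dev/null; python3 chk.py 11 && python3 -m creep '{"xyz":[[-0.15,0,0.03]],"spin":[0],"claw":[-1]}' >/dev/null; python3 chk.py 11 && python3 -m creep '{"xyz":[[-0.15,0,0.03]],"spin":[0],"claw":[-1]}' >/dev/null; python3 chk.py 11
python3 -m creep '{"xyz":[[1,0,0],[1,0,-2],[0,0,-3.2],[0,0,-3.4],[-3,0,0],[-4.2,0,0],[-4.5,0,0],[-4.5,0,0],[-3.2,0,0],[-1,0,0],[0,0,2],[0,0,3],[0,0,3],[0,0,1.1],[0,0,0]],"spin":[0,0,0,0,0,0,0,0,0,0,0,0,0,0,0],"claw":[-1,-1,-1,-1,-1,-1,-1,-1,-1,-1,-1,-1,-1,-1,-1]}' >/dev/null; python3 chk.py 8
```

```text
x 54.7  o 17.1 z -34.6 | Fx 0.3 Fo 8.0 Fz -4.8 |9.3| t 51.6 yaw 73.8
x 54.7  o 17.1 z -34.6 | Fx 0.4 Fo 10.9 Fz -2.9 |11.2| t 51.7 yaw 73.9
x 54.7  o 17.1 z -34.6 | Fx 0.4 Fo 10.9 Fz -2.9 |11.2| t 51.7 yaw 73.9
x 54.3  o 50.8 z -40.4 | Fx -0.0 Fo -0.5 Fz 0.5 |0.7| t 53.6 yaw 73.8
```

Now a gentle recheck of the far-right edge.

```bash
python3 -m creep '{"xyz":[[0.9,0,0],[0.8,0,0],[0.1,0,0]],"spin":[0,0,0],"claw":[-1,-1,-1]}' >/dev/null; python3 chk.py 9 && python3 -m creep '{"xyz":[[0.15,0,0]],"spin":[0],"claw":[-1]}' >/dev/null; python3 chk.py 9 && python3 -m creep '{"xyz":[[0.12,0,0]],"spin":[0],"claw":[-1]}' >/dev/null; python3 chk.py 9 && python3 -m creep '{"xyz":[[0.12,0,0]],"spin":[0],"claw":[-1]}' >/dev/null; python3 chk.py 9 && python3 -m creep '{"xyz":[[0.12,0,0]],"spin":[0],"claw":[-1]}' >/dev/null; python3 chk.py 9 && python3 -m creep '{"xyz":[[0.12,0,0]],"spin":[0],"claw":[-1]}' >/dev/null; python3 chk.py 9 && python3 -m creep '{"xyz":[[0.12,0,0]],"spin":[0],"claw":[-1]}' >/dev/null; python3 chk.py 9
```

```text
x 54.9  o 32.1 z -39.4 | Fx 0.3 Fo 0.4 Fz 0.2 |0.4| t 54.0 yaw 73.8
x 54.7  o 32.0 z -39.9 | Fx 0.2 Fo -0.7 Fz 0.2 |0.7| t 54.1 yaw 73.7
x 54.7  o 31.0 z -40.1 | Fx -0.1 Fo -0.1 Fz -0.9 |0.9| t 54.2 yaw 73.7
x 54.6  o 30.0 z -40.2 | Fx 0.5 Fo 0.5 Fz -0.3 |0.6| t 54.4 yaw 73.7
x 54.6  o 29.7 z -40.3 | Fx 0.0 Fo 4.4 Fz 0.4 |4.4| t 54.5 yaw 73.7
x 54.5  o 29.5 z -40.4 | Fx 0.3 Fo 5.9 Fz 1.5 |6.0| t 54.6 yaw 73.7
x 54.5  o 29.3 z -40.4 | Fx 0.9 Fo 8.9 Fz 2.7 |9.3| t 54.7 yaw 73.6
```

Same hard stop at the same place, so far-right is seated. I'll retreat and hand in.

```bash
python3 -m creep '{"xyz":[[-1,0,0],[-1,0,-2],[0,0,-3.5],[0,0,-4],[0,0,-4],[0,0,-2],[0,0,0],[0,0,0]],"spin":[0,0,0,0,0,0,0,0],"claw":[-1,-1,-1,-1,-1,-1,-1,-1]}' >/dev/null; python3 chk.py 8
python3 - <<'E'
from h import *
d=shot("top","t9"); a=load("top1")["image"].astype(int); b=d["image"].astype(int)
df=np.abs(a-b).max(2)>60
for n,(u,v) in {"tin":(268,137),"tape":(311,138),"pencil":(179,231)}.items(): print(n,int(df[v-18:v+18,u-18:u+18].sum()))
print(sign_off())
E
```

```text
x 53.8  o 46.1 z 113.7 | Fx -0.5 Fo -0.0 Fz -0.3 |0.3| t 55.7 yaw 73.7
tin 0
tape 0
pencil 0
the job is handed in; nothing more can be done
None
```

Handed in at about 56 s: the lid is seated and all four clips ended hard against their keepers, with far-right pushed first and its diagonal near-left second. Two doubts remain: I never felt far-right snap, only a hard stop at about 18 mm out, and one push on it read 20.3 N, just over the 20 N limit.

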